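Clear the bench-top bench after work

TASK

Clear the little bench: slacken the clamp knob on the sliding stop, slide the stop right back to the end of its track and tighten the knob firmly again there. Lay the notched timber flat on the cork-faced board, right way up and in the middle, and pull every bench dog out of its hole and put it in the dark wooden tray. Leave the other things on the table where they are.

Things in the scene. Friction and masses are not known exactly. Their poses are not given: they have to be found in the camera images.
- slab_top (a point): bench-top bench: fixed plywood slab on the table, 220 (x) x 370 (y) x 55 mm high. Point at the centre of its top face; y along the slab towards a 22 mm high cleat at its +y end. The timber lies against the cleat; 23 mm square dog holes lie at x = +-66, y = -5 and 105 and x = +-85, y = 50 mm of this frame; the stop slides on its -y half.
- stop (a joint): how far the sliding stop has been slid back along the slab's -y, away from the timber: 0 = against the timber (as it starts, within 3 mm), 0.08 m = the very end of its track. About 2 N moves it when the knob is slack; with the knob tight it is held against about 20 N.
- stop_top (a point): sliding stop: dark wooden block 70 (x) x 60 (y) mm, 51 mm tall above the slab, with an 8 mm thick steel lip along its upper +y edge that reaches 12 mm over the end of the timber, so that the timber cannot be lifted while the stop is forward. Point at the centre of its top; axes as the slab's.
- knob (a joint): clamp knob on top of the stop, turning about the vertical: 1.4 rad = fully tight, 0 = fully slack; it starts at 1.1 to 1.4. Clockwise seen from above tightens and increases the value. It begins to bite at about 0.2 and holds firmly above 1.0; stays where it is left; takes up to 0.25 N m.
- knob_grip (a point): black bar grip of the clamp knob: 64 mm long (its x axis), 14 mm thick (its y axis), 26 mm tall, on a 14 mm stem above the stop's top. Point at the grip's centre, on the knob's axis, 27 mm above the stop's top; turns with the knob and travels with the stop. The stop may be drawn along by it.
- timber_mid (a point): workpiece: pale timber rail, 48 (x) x 170 (y) x 36 mm (z), about 0.22 kg, with two 39 mm long, 14 mm deep notches across its upper face and 58 mm of full height in the middle between them. It lies on the slab along the slab's y. Point at its centre, 18 mm above its underside.
- board_top (a point): finished-work board: fixed plywood board faced with cork, 240 (x) x 140 (y) x 12 mm, lying on the table to one side of the slab (which side varies). Point at the centre of its top face.
- dogtray_in (a point): dog tray: fixed open dark wooden tray, 200 (x) x 160 (y) x 35 mm outside, walls 8 mm, on the other side of the slab. Point at the centre of its inner floor, 8 mm above the table.
- dog0_mid (a point): short bench dog: square wooden peg, upright in a hole of the slab, 80 mm long, 0.1 kg. Head 28 x 28 mm, 32 mm tall, resting on the slab, sides parallel to it; below it a 20 mm square shank, 48 mm long, in the hole. Point at half its length, 8 mm below the head's underside; z towards the head. Spring balls catch the shank: about 10 N upward frees it, then 4 N drag. May be absent (None).
- dog1_mid (a point): short bench dog: square wooden peg, upright in a hole of the slab, 80 mm long, 0.1 kg. Head 28 x 28 mm, 32 mm tall, resting on the slab, sides parallel to it; below it a 20 mm square shank, 48 mm long, in the hole. Point at half its length, 8 mm below the head's underside; z towards the head. Spring balls catch the shank: about 10 N upward frees it, then 4 N drag. May be absent (None).
- dog2_mid (a point): short bench dog: square wooden peg, upright in a hole of the slab, 80 mm long, 0.1 kg. Head 28 x 28 mm, 32 mm tall, resting on the slab, sides parallel to it; below it a 20 mm square shank, 48 mm long, in the hole. Point at half its length, 8 mm below the head's underside; z towards the head. Spring balls catch the shank: about 10 N upward frees it, then 4 N drag. May be absent (None).
- dog3_mid (a point): tall bench dog: square wooden peg, upright in a hole of the slab, 95 mm long, 0.1 kg. Head 28 x 28 mm, 47 mm tall, resting on the slab, sides parallel to it; below it a 20 mm square shank, 48 mm long, in the hole. Point at half its length, about 0.5 mm below the head's underside; z towards the head. Spring balls catch the shank: about 10 N upward frees it, then 4 N drag. May be absent (None).
- dog4_mid (a point): tall bench dog: square wooden peg, upright in a hole of the slab, 95 mm long, 0.1 kg. Head 28 x 28 mm, 47 mm tall, resting on the slab, sides parallel to it; below it a 20 mm square shank, 48 mm long, in the hole. Point at half its length, about 0.5 mm below the head's underside; z towards the head. Spring balls catch the shank: about 10 N upward frees it, then 4 N drag. May be absent (None).
- dog5_mid (a point): tall bench dog: square wooden peg, upright in a hole of the slab, 95 mm long, 0.1 kg. Head 28 x 28 mm, 47 mm tall, resting on the slab, sides parallel to it; below it a 20 mm square shank, 48 mm long, in the hole. Point at half its length, about 0.5 mm below the head's underside; z towards the head. Spring balls catch the shank: about 10 N upward frees it, then 4 N drag. May be absent (None).
- chisel: bystander, leave alone: wood chisel, dark handle, 200 mm long, lying (its x axis). Origin under its centre.
- plane: bystander, leave alone: wooden hand plane, 65 x 200 x 80 mm. Origin under its centre.
- mallet: bystander, leave alone: turned wooden mallet standing on end, 80 mm wide, 215 mm tall. Origin under its centre.
- jar: bystander, leave alone: white ceramic jar, 72 mm wide, 100 mm tall. Origin under its centre.
- offcut: bystander, leave alone: timber offcut 90 x 44 x 30 mm. Origin under its centre.
- glue: bystander, leave alone: glue bottle, 60 mm wide, 160 mm tall. Origin under its centre.
- sander: bystander, leave alone: cork sanding block 110 x 60 x 30 mm. Origin under its centre.

How it is judged:
On the way, in this order (a step that is already met when the one before it is completed fails the run):
1. the clamp knob is slackened (value of joint knob below 0.3 rad), for 0.1 s.
2. the stop is slid right back to the end of its track (value of joint stop above 0.07 m), for 0.1 s.
3. the clamp knob is tightened again with the stop at the back (value of joint knob above 1 rad and value of joint stop above 0.07 m), for 0.2 s.
At the end, for the whole second after the job is handed in: The stop is back (over 70 of its 80 mm) with the knob tight (over 1.0 rad); the timber lies flat, right way up (within 0.1 rad), on the cork board, its centre within 60 mm (x) and 50 mm (y) of the board's centre; every dog present lies or stands inside the tray (all of step 3 and x of timber_mid in the frame of board_top between -0.06 and 0.06 m and y of timber_mid in the frame of board_top between -0.05 and 0.05 m and z of timber_mid in the frame of board_top below 0.03 m and angle between timber_mid's own z axis and vertical below 0.1 rad and x of dog0_mid in the frame of dogtray_in between -0.095 and 0.095 m and y of dog0_mid in the frame of dogtray_in between -0.075 and 0.075 m and z of each of dog0_mid, dog1_mid, dog2_mid, dog3_mid, dog4_mid, dog5_mid in the frame of dogtray_in below 0.06 m and x of dog1_mid in the frame of dogtray_in between -0.095 and 0.095 m and y of dog1_mid in the frame of dogtray_in between -0.075 and 0.075 m and x of dog2_mid in the frame of dogtray_in between -0.095 and 0.095 m and y of dog2_mid in the frame of dogtray_in between -0.075 and 0.075 m and x of dog3_mid in the frame of dogtray_in between -0.095 and 0.095 m and y of dog3_mid in the frame of dogtray_in between -0.075 and 0.075 m and x of dog4_mid in the frame of dogtray_in between -0.095 and 0.095 m and y of dog4_mid in the frame of dogtray_in between -0.075 and 0.075 m and x of dog5_mid in the frame of dogtray_in between -0.095 and 0.095 m and y of dog5_mid in the frame of dogtray_in between -0.075 and 0.075 m); the robot touches nothing.
It fails at once if a bystander (plane, mallet, jar, offcut, glue bottle, sanding block, chisel) is pushed more than 5 cm (distance of any of plane, mallet, jar, offcut, glue, sander, chisel from where it was at the start of the episode above 0.05 m).
Of dog0, dog1, dog2, dog3, dog4, dog5 only 3 to 5 are there at a start; the rules pass over those that are not, and their reading is None.
At some moment in a run one of timber may be knocked a few centimetres aside while the robot is not near it.
Once in a run the grip may slacken for a moment while it holds something.
It also fails if it takes over 210 s, if anything falls off the work surface, if the arm or the gripper's body presses on something with over 40 N, if the wrist force passes 120 N, or if a joint passes its speed limit or range.

ROBOT

A 6-joint arm with a two-finger parallel gripper is mounted at the origin on the work surface. World frame = base frame: x ahead of the robot, y to its left, z up, the work surface at z = 0. Lengths are in m, angles in rad, forces in N, time in s.
With the tool pointing down it reaches from about 0.4 to 0.825 m from the base axis. Payload 7 kg.
Tool frame: the origin (TCP) lies midway between the tips of the shut fingers; the grasp point (between the pads) lies hold_point_z behind it (hold_point_z is the distance from the TCP to the grasp point, in m); z points along the fingers, y is the line along which they close (so a half turn about z gives the same grasp; the last joint's range is limited). The gripper opens to 88 mm and grips with 3 to 60 N. Pads are 19 mm wide; open, the fingers measure 130 mm over their backs; the gripper's body (78 mm by 193 mm) begins 47 mm behind the grasp point.
Start: joints at [-0.985, 0.359, 0.012, 0, -1.224, -0.288], TCP at [0.198, -0.645, 0.227] pointing down, gripper open.
Joint ranges: [-3.07, 3.07], [-1.43, 2.12], [-1.02, 1.25], [-3.03, 1.67], [-3.05, -0], [-3.03, 3.03]. Speed limits (rad/s): [2.39, 2.39, 3.01, 3.14, 3.14, 3.14].

INTERFACE

Orientations are given as [roll, pitch, yaw] about the fixed x, y, z axes, in that order (R = Rz(yaw) Ry(pitch) Rx(roll)).
In Python, from station import * gives the robot as it stands.
- The arm moves only by the tool apply_moves, never from a script. Its argument "steps" is a list of rows, each an object with "translation": the shift along the world's x, y, z scaled (see below), a list of three; "rotation": the turn, a rotation vector about the world's x, y, z scaled (see below), a list of three. A call has exactly 10 rows; each row is the pose to reach, as a shift and turn from the pose commanded when the call began; what a row does not reach only later rows make up. The controller multiplies each number of a shift by 250 mm and each number of a turn by 30 degrees. A row lasts 1/12 s, in which the tool goes at most 41.7 mm and 7.16 degrees, less where a joint would pass 70% of its speed; a pose out of reach is approached as far as the arm can. A call with a number of a shift or a turn outside -1 to 1 is refused whole. A call with a gripper value outside its range is refused whole. "jaw" is the closure, from -1 (fully open) to 1 (shut), so that 0 is half open, set as the call begins (left out, the last holds). The fingers move at their own pace and stop on an object; "newtons" is the grip in N (left out, the last holds). Time passes only in rows, so rows that repeat a pose let the fingers close, or fill a call up. It gives the time, the measured TCP pose, the force, the opening and the grip force at its end, in the units of the state.
- get_state(): the state, without advancing time (a new reading comes with each control period).
- grab_frame(name): name is "scene" or "top" or "wrist"; returns the picture (420x560x3 uint8, blue, green, red); there is no depth.
- camera_model(name): a dict with "fx", "fy", "cx", "cy" (pixels), "xyz" and "rotation" of the camera in the world. Camera axes: x right, y down, z forward; pixel columns grow to the right and rows downward; lengths in m; the calibration is good to about 2 mm. The wrist camera is an equidistant fisheye: a pixel r from the principal point sees the ray r / f radians off the axis. A picture is of the moment at which its call begins: read the wrist's pose just before it. camera_model takes no time and is no camera call; for the wrist camera it gives the pose at the moment of the call.
- job_done(): hands the job in; it is judged then, once.
The state is a dict: "t": time; "q": joint angles; "qd": joint speeds; "joint_efforts": joint torques, N m; "eef_pos": TCP position; "ee_rot": TCP orientation; "force": force on the tool from outside, world axes, zero at the start; "moment": the same for the moment, N m; "width": finger opening in m; "gripper_force": force on a finger pad.
Only numpy, scipy, OpenCV 4.12 (cv2) and the standard library are available. Lean on these libraries where they do the work, as an engineer would, in place of code of your own. Each camera call takes 0.05 s, during which the arm holds its last target. There are 200 camera calls.

## Working session

There is one attempt and no reset: what is moved stays moved. The work goes in short steps, Python scripts to look and compute and a tool call to move; the robot and the scene stay as the last step left them, time stands still between calls to the robot, and variables do not carry over. Pictures are saved under pics/ and viewed, at most 18 in all, crops included, and the job is handed in when it is done.

Besides the shell and the picture viewer there is one more tool, called after "Request:" by a JSON object that holds its "op" and its "data". apply_moves: Moves the arm, as the interface text tells. Shifts and turns lie within -1 to 1; 1 stands for 250 mm of shift or 30 degrees of turn. Its arguments: {"type":"object","properties":{"steps":{"type":"array"},"jaw":{"type":"number"},"newtons":{"type":"number"}},"required":["steps"]}

```bash
ls; mkdir -p pics; python3 - <<'E'
from station import *
import cv2
s=get_state(); print(s['t'],s['eef_pos'],s['ee_rot'],s['width'],[k for k in s])
for n in('scene','top'):
    cv2.imwrite(f'pics/{n}0.png',grab_frame(n)); m=camera_model(n); print(n,m)
print(camera_model('wrist'))
print(s.get('hold_point_z'))
E
```

```text
pics
0.0 [ 0.19790351 -0.64483299  0.22560556] [ 3.13991688e+00 -1.45497459e-04 -2.84393105e+00] 0.08767478663383045 ['t', 'q', 'qd', 'joint_efforts', 'eef_pos', 'ee_rot', 'force', 'moment', 'gripper_force', 'width']
scene {'fx': 532.6324082546863, 'fy': 532.6324082546863, 'cx': 275.28361318428404, 'cy': 211.0492595876841, 'xyz': array([1.17971867, 0.64547594, 1.02054235]), 'rotation': array([-2.36617691,  0.01839145,  2.3457543 ])}
top {'fx': 414.68314967204225, 'fy': 414.68314967204225, 'cx': 275.5893583407944, 'cy': 202.96991991101368, 'xyz': array([ 0.48033102, -0.01230197,  1.07263337]), 'rotation': array([-3.07838574e+00,  2.43437696e-03, -1.55491229e+00])}
{'fx': 325.19226210127806, 'fy': 325.19226210127806, 'cx': 283.36347075380127, 'cy': 208.39776544321003, 'xyz': array([ 0.11685841, -0.66920844,  0.38375239]), 'rotation': array([ 2.82861181e+00, -8.23690273e-04,  1.86917581e+00])}
None
```

```bash
python3 -c "
import station;print([n for n in dir(station) if n[0]!='_'])"
```

```text
['Unreachable', 'camera_model', 'get_state', 'grab_frame', 'hold_point_z', 'job_done']
```

View pics/top0.png

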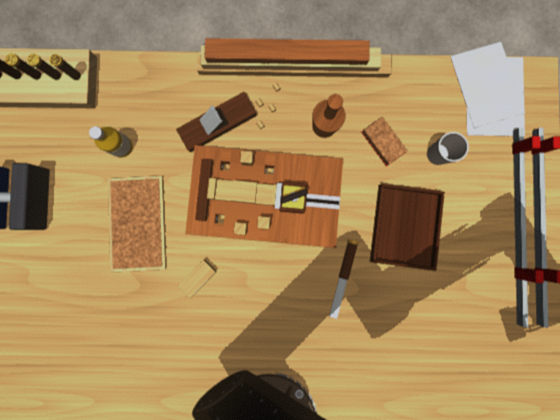

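View pics/scene0.png

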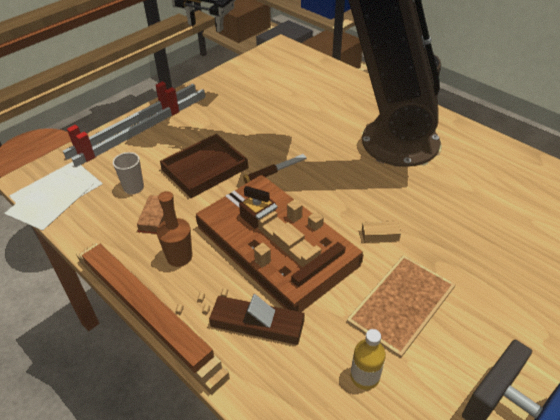

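The top view shows the slab with its cleat on the left, the board at about (137,222) and the tray at about (407,226). There are three dogs, at (247,157), (264,222) and (240,228). The holes at (225,165), (269,170) and (220,218) are empty, and the scene view agrees.

```bash
cat > h.py <<'E'
from station import *
import numpy as np, cv2
from scipy.spatial.transform import Rotation as R
def ray(n,m,px):
    v=(np.array(px,float)-[m['cx'],m['cy']])/[m['fx'],m['fy']]
    if n=='wrist':
        t=np.linalg.norm(v); d=np.r_[v/max(t,1e-9)*np.sin(t),np.cos(t)]
    else: d=np.r_[v,1]
    return R.from_euler('xyz',m['rotation']).apply(d)
def onz(n,m,px,z):
    d=ray(n,m,px); return m['xyz']+d*(z-m['xyz'][2])/d[2]
def proj(n,m,P):
    c=R.from_euler('xyz',m['rotation']).inv().apply(np.array(P,float)-m['xyz'])
    if n=='wrist':
        r=np.hypot(*c[:2]); v=c[:2]/max(r,1e-9)*np.arctan2(r,c[2])
    else: v=c[:2]/c[2]
    return v*m['fx']+[m['cx'],m['cy']]
E
python3 - <<'E'
from h import *
m=camera_model('top'); print(hold_point_z)
for nm,p,z in [('slabA',(195,146),.055),('slabB',(342,157),.055),('slabC',(337,247),.055),('slabD',(186,235),.055),
 ('b',(110,177),.012),('b',(162,176),.012),('b',(165,269),.012),('b',(113,270),.012),
 ('t',(378,183),.035),('t',(443,190),.035),('t',(436,269),.035),('t',(371,262),.035)]:
    print(nm,onz('top',m,p,z).round(4))
im=cv2.imread('pics/top0.png')[140:255,180:350]
cv2.imwrite('pics/c1.png',cv2.resize(im,None,fx=4.7,fy=4.7,interpolation=cv2.INTER_CUBIC))
E
```

```text
0.0188
slabA [0.6832 0.1934 0.055 ]
slabB [ 0.6613 -0.1714  0.055 ]
slabC [ 0.4393 -0.1604  0.055 ]
slabD [0.4627 0.2093 0.055 ]
b [0.6077 0.4188 0.012 ]
b [0.6124 0.2849 0.012 ]
b [0.375  0.2694 0.012 ]
b [0.3704 0.4014 0.012 ]
t [ 0.6003 -0.2653  0.035 ]
t [ 0.5852 -0.4283  0.035 ]
t [ 0.3882 -0.4091  0.035 ]
t [ 0.4028 -0.248   0.035 ]
```

View pics/c1.png

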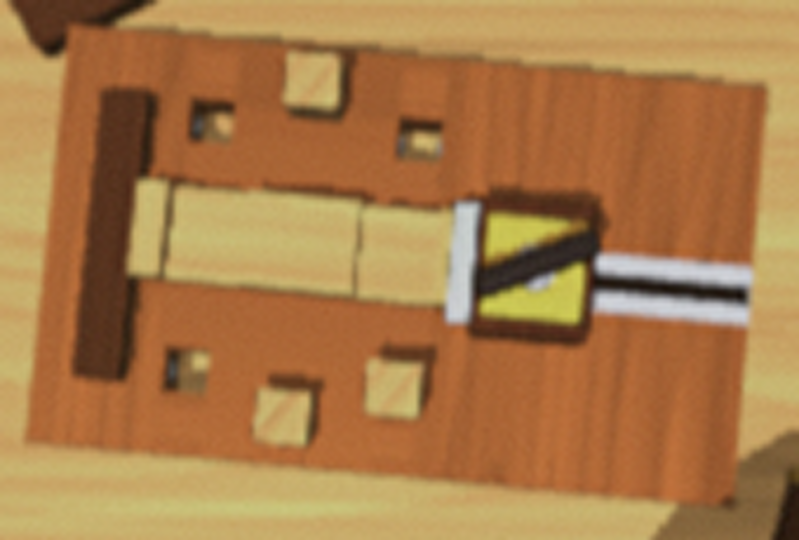

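Slab: centre about (0.562, 0.018), yaw about -0.062, and its sizes check out. The knob bar sits about 68° clockwise of the slab's x axis, so its value is about 1.19.

```bash
python3 - <<'E'
from h import *
m=camera_model('top')
S=np.array([.5616,.0177]);Rz=R.from_euler('z',-.062).as_matrix()[:2,:2]
def f(p,z):
    p=(180+p[0]/4.7,140+p[1]/4.7); w=onz('top',m,p,z)[:2]; return w.round(4),(Rz.T@(w-S)).round(4)
a=f((480,283),.146);b=f((598,243),.146);print('knob',a,b,(a[0]+b[0])/2)
d=b[0]-a[0];print(np.hypot(*d),np.arctan2(d[1],d[0]))
for n,p in [('lipfrontL',(458,200)),('lipfrontR',(447,322)),('stop back',(600,205)),('stop back',(590,340))]:print(n,f(p,.106))
print('timber end',f((135,180),.077),f((130,273),.077),'notch edge',f((172,185),.091),f((162,280),.091),f((362,197),.091),f((353,292),.091))
for p in [(313,82),(397,388),(285,417)]:print('dog',f(p,.087),f(p,.102))
for p in [(212,123),(421,139),(187,372)]:print('hole',f(p,.055))
E
```

```text
knob (array([ 0.5454, -0.0237]), array([-0.0137, -0.0423])) (array([ 0.5654, -0.0797]), array([ 0.0098, -0.0969])) [ 0.5554 -0.0517]
0.05946427498927402 -1.227772386374193
lipfrontL (array([ 0.5895, -0.0126]), array([ 0.0297, -0.0285]))
lipfrontR (array([ 0.5285, -0.0081]), array([-0.0314, -0.0278]))
stop back (array([ 0.5881, -0.0834]), array([ 0.0327, -0.0992]))
stop back (array([ 0.5207, -0.0791]), array([-0.0348, -0.0992]))
timber end (array([0.6005, 0.1536]), array([0.0304, 0.138 ])) (array([0.5525, 0.1549]), array([-0.0176,  0.1364])) notch edge (array([0.5965, 0.1324]), array([0.0278, 0.1167])) (array([0.5482, 0.1363]), array([-0.0207,  0.1175])) (array([0.5919, 0.0361]), array([0.0291, 0.0202])) (array([0.5437, 0.0397]), array([-0.0193,  0.0208]))
dog (array([0.651 , 0.0624]), array([0.0864, 0.0501])) (array([0.6484, 0.0612]), array([0.0839, 0.0488]))
dog (array([0.4957, 0.0168]), array([-0.0658, -0.005 ])) (array([0.4954, 0.0163]), array([-0.066 , -0.0055]))
dog (array([0.4801, 0.073 ]), array([-0.0847,  0.0502])) (array([0.4801, 0.0717]), array([-0.0846,  0.0489]))
hole (array([0.6339, 0.1175]), array([0.066 , 0.1041]))
hole (array([0.6272, 0.0074]), array([ 0.0661, -0.0062]))
hole (array([0.5028, 0.1275]), array([-0.0655,  0.1059]))
```

Request:
{"op": "apply_moves", "data": {"steps": [{"translation":[0.07,0.12,0.04],"rotation":[0,0,0.15]},{"translation":[0.14,0.24,0.08],"rotation":[0,0,0.3]},{"translation":[0.21,0.36,0.1],"rotation":[0,0,0.45]},{"translation":[0.28,0.48,0.12],"rotation":[0,0,0.6]},{"translation":[0.36,0.6,0.12],"rotation":[0,0,0.77]},{"translation":[0.43,0.71,0.12],"rotation":[0,0,0.85]},{"translation":[0.5,0.83,0.12],"rotation":[0,0,0.92]},{"translation":[0.57,0.95,0.12],"rotation":[0,0,1]},{"translation":[0.6,1,0.12],"rotation":[0,0,1]},{"translation":[0.6,1,0.12],"rotation":[0,0,1]}], "jaw": -1, "newtons": 50}}

```text
t: 0.93
eef_pos: [0.3493, -0.3928, 0.2567]
ee_rot: [-3.141, 0.001, -2.317]
force: [0.6, 0.2, -0.0]
width: 0.0875
gripper_force: 0.0
```

Request:
{"op": "apply_moves", "data": {"steps": [{"translation":[0.07,0.12,0],"rotation":[0,0,0.15]},{"translation":[0.14,0.24,0],"rotation":[0,0,0.3]},{"translation":[0.21,0.36,0],"rotation":[0,0,0.45]},{"translation":[0.28,0.48,0],"rotation":[0,0,0.6]},{"translation":[0.36,0.6,0],"rotation":[0,0,0.77]},{"translation":[0.43,0.71,0],"rotation":[0,0,0.85]},{"translation":[0.5,0.83,0],"rotation":[0,0,0.92]},{"translation":[0.57,0.95,0],"rotation":[0,0,1]},{"translation":[0.6,1,0],"rotation":[0,0,1]},{"translation":[0.6,1,0],"rotation":[0,0,1]}]}}

```text
t: 1.77
eef_pos: [0.4994, -0.1433, 0.2561]
ee_rot: [3.141, -0.0, -1.794]
force: [-0.5, -0.8, 0.5]
width: 0.0878
gripper_force: 0.0
```

Request:
{"op": "apply_moves", "data": {"steps": [{"translation":[0.05,0.08,0],"rotation":[0,0,0.15]},{"translation":[0.1,0.16,0],"rotation":[0,0,0.3]},{"translation":[0.15,0.25,-0.02],"rotation":[0,0,0.45]},{"translation":[0.2,0.33,-0.04],"rotation":[0,0,0.6]},{"translation":[0.23,0.37,-0.08],"rotation":[0,0,0.77]},{"translation":[0.23,0.37,-0.12],"rotation":[0,0,0.92]},{"translation":[0.23,0.37,-0.16],"rotation":[0,0,1]},{"translation":[0.23,0.37,-0.2],"rotation":[0,0,1]},{"translation":[0.23,0.37,-0.2],"rotation":[0,0,1]},{"translation":[0.23,0.37,-0.2],"rotation":[0,0,1]}]}}

```text
t: 2.6
eef_pos: [0.555, -0.0536, 0.2061]
ee_rot: [3.14, -0.0, -1.276]
force: [-0.3, -0.6, 0.8]
width: 0.0875
gripper_force: 0.0
```

```bash
python3 - <<'E'
from h import *
m=camera_model('wrist'); cv2.imwrite('pics/w1.png',grab_frame('wrist'))
s=get_state();print(s['t'],s['eef_pos'],s['ee_rot'],s['q'])
for P in [(.5454,-.0237,.146),(.5654,-.0797,.146),(.5554,-.0517,.146)]:print(proj('wrist',m,P))
E
```

```text
2.65 [ 0.55553248 -0.05348376  0.20681383] [ 3.14146159e+00 -3.05071466e-04 -1.27509490e+00] [ 2.55061908e-01  1.81552179e-01 -2.78213864e-01  3.46062625e-04
 -1.11114887e+00  4.04859548e-02]
[282.99042276 264.17303082]
[278.90463468 187.49976529]
[281.02514689 227.58570751]
```

View pics/w1.png

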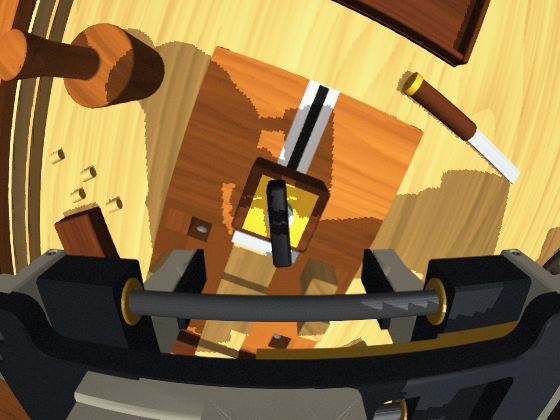

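The wrist view shows the bar running from (276,182) to (282,265), within 2 or 3 px of where I predicted it. I'll descend and grip.

Request:
{"op": "apply_moves", "data": {"steps": [{"translation":[0,0.008,-0.06],"rotation":[0,0,0.08]},{"translation":[0,0.008,-0.12],"rotation":[0,0,0.08]},{"translation":[0,0.008,-0.18],"rotation":[0,0,0.08]},{"translation":[0,0.008,-0.24],"rotation":[0,0,0.08]},{"translation":[0,0.008,-0.3],"rotation":[0,0,0.08]},{"translation":[0,0.008,-0.34],"rotation":[0,0,0.08]},{"translation":[0,0.008,-0.36],"rotation":[0,0,0.08]},{"translation":[0,0.008,-0.36],"rotation":[0,0,0.08]},{"translation":[0,0.008,-0.36],"rotation":[0,0,0.08]},{"translation":[0,0.008,-0.36],"rotation":[0,0,0.08]}]}}

```text
t: 3.48
eef_pos: [0.5562, -0.0508, 0.1175]
ee_rot: [-3.14, -0.0, -1.231]
force: [-0.2, 0.4, 0.2]
width: 0.0874
gripper_force: 0.0
```

Request:
{"op": "apply_moves", "data": {"steps": [{"translation":[0,0,0],"rotation":[0,0,0]},{"translation":[0,0,0],"rotation":[0,0,0]},{"translation":[0,0,0],"rotation":[0,0,0]},{"translation":[0,0,0],"rotation":[0,0,0]},{"translation":[0,0,0],"rotation":[0,0,0]},{"translation":[0,0,0],"rotation":[0,0,0]},{"translation":[0,0,0],"rotation":[0,0,0]},{"translation":[0,0,0],"rotation":[0,0,0]},{"translation":[0,0,0],"rotation":[0,0,0]},{"translation":[0,0,0],"rotation":[0,0,0]}], "jaw": 1, "newtons": 55}}

```text
t: 4.32
eef_pos: [0.5555, -0.0508, 0.1165]
ee_rot: [3.142, -0.0, -1.231]
force: [0.0, 0.2, 0.2]
width: 0.0268
gripper_force: 0.0
```

Request:
{"op": "apply_moves", "data": {"steps": [{"translation":[0,0,0],"rotation":[0,0,0]},{"translation":[0,0,0],"rotation":[0,0,0]},{"translation":[0,0,0],"rotation":[0,0,0]},{"translation":[0,0,0],"rotation":[0,0,0]},{"translation":[0,0,0],"rotation":[0,0,0]},{"translation":[0,0,0],"rotation":[0,0,0]},{"translation":[0,0,0],"rotation":[0,0,0.05]},{"translation":[0,0,0],"rotation":[0,0,0.1]},{"translation":[0,0,0],"rotation":[0,0,0.2]},{"translation":[0,0,0],"rotation":[0,0,0.3]}]}}

```text
t: 5.15
eef_pos: [0.5572, -0.0502, 0.1167]
ee_rot: [-3.139, -0.001, -1.071]
force: [5.3, 1.4, -2.9]
width: 0.0181
gripper_force: 55.0
```

Request:
{"op": "apply_moves", "data": {"steps": [{"translation":[0,0,0],"rotation":[0,0,0.1]},{"translation":[0,0,0],"rotation":[0,0,0.2]},{"translation":[0,0,0],"rotation":[0,0,0.3]},{"translation":[0,0,0],"rotation":[0,0,0.4]},{"translation":[0,0,0],"rotation":[0,0,0.5]},{"translation":[0,0,0],"rotation":[0,0,0.6]},{"translation":[0,0,0],"rotation":[0,0,0.7]},{"translation":[0,0,0],"rotation":[0,0,0.8]},{"translation":[0,0,0],"rotation":[0,0,0.9]},{"translation":[0,0,0],"rotation":[0,0,1]}]}}

```text
t: 5.98
eef_pos: [0.5572, -0.0502, 0.1167]
ee_rot: [-3.139, -0.002, -0.548]
force: [5.3, 0.5, -4.4]
width: 0.0185
gripper_force: 55.0
```

```bash
python3 -c "
from h import *
s=get_state();print(s['force'],s['moment'],s['gripper_force'],s['width'],s['eef_pos'],s['ee_rot'])"
```

```text
[ 5.3214577   0.53469152 -4.36325007] [ 0.29645906 -1.75378578 -0.09404338] 54.99857425689697 0.01849338711310687 [ 0.55724329 -0.0501916   0.11671208] [-3.13936274e+00 -2.21860448e-03 -5.47666146e-01]
```

Request:
{"op": "apply_moves", "data": {"steps": [{"translation":[0,0,0],"rotation":[0,0,0.1]},{"translation":[0,0,0],"rotation":[0,0,0.2]},{"translation":[0,0,0],"rotation":[0,0,0.3]},{"translation":[0,0,0],"rotation":[0,0,0.4]},{"translation":[0,0,0],"rotation":[0,0,0.5]},{"translation":[0,0,0],"rotation":[0,0,0.6]},{"translation":[0,0,0],"rotation":[0,0,0.7]},{"translation":[0,0,0],"rotation":[0,0,0.8]},{"translation":[0,0,0],"rotation":[0,0,0.9]},{"translation":[0,0,0],"rotation":[0,0,0.9]}]}}

```text
t: 6.82
eef_pos: [0.5572, -0.0502, 0.1167]
ee_rot: [-3.141, -0.003, -0.076]
force: [5.2, 2.2, -4.5]
width: 0.0189
gripper_force: 55.0
```

```bash
python3 -c "
from h import *
cv2.imwrite('pics/w2.png',grab_frame('wrist')[100:,:])
t=grab_frame('top'); cv2.imwrite('pics/t2.png',cv2.resize(t[140:255,180:350],None,fx=4.7,fy=4.7))
s=get_state();print(s['force'],s['moment'],s['gripper_force'],s['width'],s['eef_pos'],s['ee_rot'])"
```

```text
[ 5.29803998  0.47825756 -3.51070721] [ 0.23529593 -1.84551654 -0.09324493] 54.99825596809387 0.018386180722571494 [ 0.55721664 -0.05024228  0.11668276] [-3.14060775e+00 -2.95577526e-03 -7.88803557e-02]
```

View pics/w2.png

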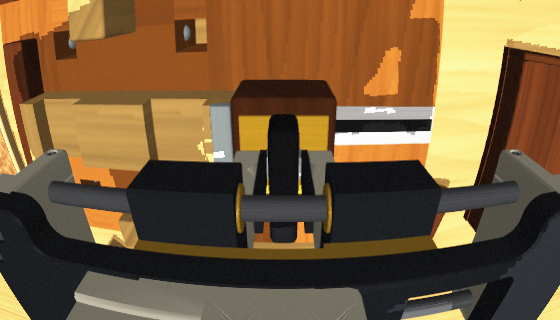

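The bar is square with the slab and the fingers, so the knob is slack. Next I slide the stop back.

Request:
{"op": "apply_moves", "data": {"steps": [{"translation":[0,-0.03,0],"rotation":[0,0,0]},{"translation":[-0.005,-0.07,0],"rotation":[0,0,0]},{"translation":[-0.005,-0.11,0],"rotation":[0,0,0]},{"translation":[-0.01,-0.15,0],"rotation":[0,0,0]},{"translation":[-0.01,-0.19,0],"rotation":[0,0,0]},{"translation":[-0.015,-0.23,0],"rotation":[0,0,0]},{"translation":[-0.015,-0.27,0],"rotation":[0,0,0]},{"translation":[-0.02,-0.3,0],"rotation":[0,0,0]},{"translation":[-0.02,-0.32,0],"rotation":[0,0,0]},{"translation":[-0.02,-0.325,0],"rotation":[0,0,0]}]}}

```text
t: 7.75
eef_pos: [0.5514, -0.1284, 0.1165]
ee_rot: [-3.134, -0.002, -0.081]
force: [1.4, 32.7, 4.1]
width: 0.0184
gripper_force: 55.0
```

Request:
{"op": "apply_moves", "data": {"steps": [{"translation":[0,0,0],"rotation":[0,0,0]},{"translation":[0,0,0],"rotation":[0,0,0]},{"translation":[0,0,0],"rotation":[0,0,-0.1]},{"translation":[0,0,0],"rotation":[0,0,-0.2]},{"translation":[0,0,0],"rotation":[0,0,-0.3]},{"translation":[0,0,0],"rotation":[0,0,-0.4]},{"translation":[0,0,0],"rotation":[0,0,-0.5]},{"translation":[0,0,0],"rotation":[0,0,-0.6]},{"translation":[0,0,0],"rotation":[0,0,-0.7]},{"translation":[0,0,0],"rotation":[0,0,-0.8]}]}}

```text
t: 8.58
eef_pos: [0.5514, -0.1282, 0.1166]
ee_rot: [-3.136, 0.0, -0.5]
force: [1.8, 25.2, 1.6]
width: 0.0183
gripper_force: 55.0
```

Request:
{"op": "apply_moves", "data": {"steps": [{"translation":[0,0.003,0],"rotation":[0,0,-0.1]},{"translation":[0,0.006,0],"rotation":[0,0,-0.2]},{"translation":[0,0.006,0],"rotation":[0,0,-0.3]},{"translation":[0,0.006,0],"rotation":[0,0,-0.4]},{"translation":[0,0.006,0],"rotation":[0,0,-0.5]},{"translation":[0,0.006,0],"rotation":[0,0,-0.6]},{"translation":[0,0.006,0],"rotation":[0,0,-0.7]},{"translation":[0,0.006,0],"rotation":[0,0,-0.8]},{"translation":[0,0.006,0],"rotation":[0,0,-0.9]},{"translation":[0,0.006,0],"rotation":[0,0,-1]}]}}

```text
t: 9.42
eef_pos: [0.5513, -0.128, 0.1166]
ee_rot: [-3.138, 0.002, -1.024]
force: [2.8, 16.8, 0.5]
width: 0.018
gripper_force: 55.0
```

Request:
{"op": "apply_moves", "data": {"steps": [{"translation":[0,0,0],"rotation":[0,0,-0.1]},{"translation":[0,0,0],"rotation":[0,0,-0.2]},{"translation":[0,0,0],"rotation":[0,0,-0.3]},{"translation":[0,0,0],"rotation":[0,0,-0.4]},{"translation":[0,0,0],"rotation":[0,0,-0.5]},{"translation":[0,0,0],"rotation":[0,0,-0.6]},{"translation":[0,0,0],"rotation":[0,0,-0.7]},{"translation":[0,0,0],"rotation":[0,0,-0.76]},{"translation":[0,0,0],"rotation":[0,0,-0.76]},{"translation":[0,0,0],"rotation":[0,0,-0.76]}]}}

```text
t: 10.25
eef_pos: [0.5513, -0.1281, 0.1167]
ee_rot: [-3.139, 0.003, -1.419]
force: [2.8, 16.5, 0.7]
width: 0.018
gripper_force: 55.0
```

```bash
python3 -c "
from h import *
cv2.imwrite('pics/w3.png',grab_frame('wrist')[100:,:])
s=get_state();print(s['force'],s['moment'],s['gripper_force'],s['width'],s['eef_pos'],s['ee_rot'])"
```

```text
[ 2.69635986 17.88382999  0.2365191 ] [ 6.52510855 -0.86556601  0.14282895] 54.999924302101135 0.01853578190085034 [ 0.55127238 -0.12805539  0.11667712] [-3.13911612  0.00329556 -1.41930422]
```

View pics/w3.png

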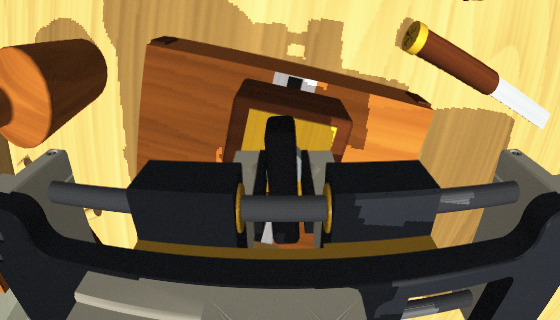

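The stop is at the end of its track and the bar is at about 1.36 rad. I'll release and go above the timber.

Request:
{"op": "apply_moves", "data": {"steps": [{"translation":[0,0,0],"rotation":[0,0,0]},{"translation":[0,0,0],"rotation":[0,0,0]},{"translation":[0,0,0],"rotation":[0,0,0]},{"translation":[0,0,0],"rotation":[0,0,0]},{"translation":[0,0,0],"rotation":[0,0,0]},{"translation":[0,0,0.05],"rotation":[0,0,0]},{"translation":[0,0,0.12],"rotation":[0,0,0]},{"translation":[0,0,0.2],"rotation":[0,0,0]},{"translation":[0,0,0.3],"rotation":[0,0,0]},{"translation":[0,0,0.35],"rotation":[0,0,0]}], "jaw": -0.45}}

```text
t: 11.13
eef_pos: [0.5511, -0.1313, 0.2068]
ee_rot: [-3.14, -0.001, -1.42]
force: [0.9, 0.9, 0.8]
width: 0.063
gripper_force: 0.0
```

Request:
{"op": "apply_moves", "data": {"steps": [{"translation":[0.01,0.1,0],"rotation":[0,0,-0.05]},{"translation":[0.02,0.2,0],"rotation":[0,0,-0.1]},{"translation":[0.03,0.3,0],"rotation":[0,0,-0.15]},{"translation":[0.04,0.4,0],"rotation":[0,0,-0.2]},{"translation":[0.05,0.5,0],"rotation":[0,0,-0.25]},{"translation":[0.06,0.6,0],"rotation":[0,0,-0.3]},{"translation":[0.07,0.7,0],"rotation":[0,0,-0.35]},{"translation":[0.075,0.79,-0.05],"rotation":[0,0,-0.41]},{"translation":[0.075,0.8,-0.1],"rotation":[0,0,-0.41]},{"translation":[0.075,0.8,-0.1],"rotation":[0,0,-0.41]}]}}

```text
t: 11.97
eef_pos: [0.5677, 0.0699, 0.1765]
ee_rot: [3.137, -0.002, -1.633]
force: [-0.2, -0.6, 0.3]
width: 0.0634
gripper_force: 0.0
```

```bash
python3 - <<'E'
from h import *
m=camera_model('wrist'); cv2.imwrite('pics/w4.png',grab_frame('wrist'))
s=get_state();print(s['t'],s['eef_pos'],s['ee_rot'],s['width'])
S=np.array([.5616,.0177]);Rz=R.from_euler('z',-.062).as_matrix()[:2,:2]
for x,y,z in [(-.0195,.121,.091),(.0285,.121,.091),(-.0195,.024,.091),(.0285,.024,.091),(-.0195,.082,.091),(.0285,.082,.091),(.085,.05,.087),(.085,.05,.102)]:print((x,y),proj('wrist',m,np.r_[S+Rz@[x,y],z]).round(1))
E
```

```text
12.0167 [0.56820049 0.0691793  0.17779147] [ 3.13858512e+00 -1.67692503e-03 -1.63335798e+00] 0.06303162173112062
(-0.0195, 0.121) [307.4 288.2]
(0.0285, 0.121) [252.6 288.2]
(-0.0195, 0.024) [310.8 179.2]
(0.0285, 0.024) [248.4 179.3]
(-0.0195, 0.082) [308.9 248.1]
(0.0285, 0.082) [250.8 248.1]
(0.085, 0.05) [182.5 209.8]
(0.085, 0.05) [177.1 215.7]
```

View pics/w4.png

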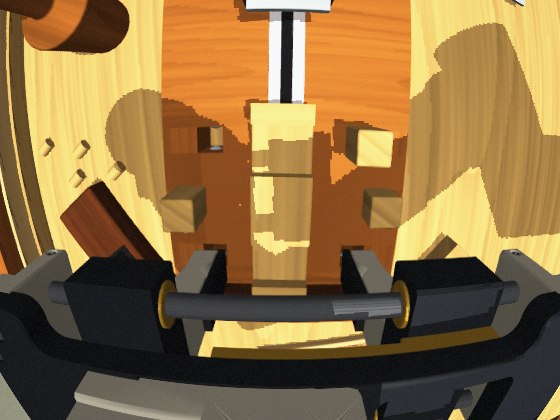

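The timber's edges are at x ≈ 250 to 314, within 3 px of the prediction. I'll descend and grip.

Request:
{"op": "apply_moves", "data": {"steps": [{"translation":[0,0.005,-0.08],"rotation":[0,0,0]},{"translation":[0,0.005,-0.16],"rotation":[0,0,0]},{"translation":[0,0.005,-0.24],"rotation":[0,0,0]},{"translation":[0,0.005,-0.32],"rotation":[0,0,0]},{"translation":[0,0.005,-0.38],"rotation":[0,0,0]},{"translation":[0,0.005,-0.42],"rotation":[0,0,0]},{"translation":[0,0.005,-0.45],"rotation":[0,0,0]},{"translation":[0,0.005,-0.46],"rotation":[0,0,0]},{"translation":[0,0.005,-0.46],"rotation":[0,0,0]},{"translation":[0,0.005,-0.46],"rotation":[0,0,0]}]}}

```text
t: 12.85
eef_pos: [0.5698, 0.0707, 0.0649]
ee_rot: [-3.141, 0.0, -1.634]
force: [-0.3, 0.1, 0.2]
width: 0.0633
gripper_force: 0.0
```

Request:
{"op": "apply_moves", "data": {"steps": [{"translation":[0,0,0],"rotation":[0,0,0]},{"translation":[0,0,0],"rotation":[0,0,0]},{"translation":[0,0,0],"rotation":[0,0,0]},{"translation":[0,0,0],"rotation":[0,0,0]},{"translation":[0,0,0],"rotation":[0,0,0]},{"translation":[0,0,0],"rotation":[0,0,0]},{"translation":[0,0,0],"rotation":[0,0,0]},{"translation":[0,0,0.04],"rotation":[0,0,0]},{"translation":[0,0,0.08],"rotation":[0,0,0]},{"translation":[0,0,0.12],"rotation":[0,0,0]}], "jaw": 1, "newtons": 40}}

```text
t: 13.68
eef_pos: [0.5691, 0.0706, 0.0948]
ee_rot: [3.141, -0.0, -1.634]
force: [0.0, -0.1, -2.1]
width: 0.0476
gripper_force: 39.8
```

Request:
{"op": "apply_moves", "data": {"steps": [{"translation":[0,0,0.1],"rotation":[0,0,0]},{"translation":[0,0,0.2],"rotation":[0,0,0]},{"translation":[0,0,0.28],"rotation":[0,0,0]},{"translation":[0,0.02,0.3],"rotation":[0,0,0.1]},{"translation":[0,0.05,0.3],"rotation":[0,0,0.2]},{"translation":[0,0.08,0.3],"rotation":[0,0,0.3]},{"translation":[0,0.11,0.3],"rotation":[0,0,0.4]},{"translation":[0,0.14,0.3],"rotation":[0,0,0.5]},{"translation":[0,0.17,0.3],"rotation":[0,0,0.6]},{"translation":[0,0.2,0.3],"rotation":[0,0,0.7]}]}}

```text
t: 14.52
eef_pos: [0.5692, 0.1211, 0.17]
ee_rot: [-3.141, 0.0, -1.265]
force: [0.3, 0.3, -1.8]
width: 0.0477
gripper_force: 39.8
```

Request:
{"op": "apply_moves", "data": {"steps": [{"translation":[-0.015,0.045,0],"rotation":[0,0,0.1]},{"translation":[-0.03,0.09,0],"rotation":[0,0,0.2]},{"translation":[-0.045,0.135,0],"rotation":[0,0,0.3]},{"translation":[-0.06,0.18,0],"rotation":[0,0,0.4]},{"translation":[-0.075,0.225,0],"rotation":[0,0,0.5]},{"translation":[-0.09,0.27,0],"rotation":[0,0,0.6]},{"translation":[-0.105,0.315,0],"rotation":[0,0,0.7]},{"translation":[-0.12,0.36,0],"rotation":[0,0,0.8]},{"translation":[-0.135,0.405,0],"rotation":[0,0,0.9]},{"translation":[-0.15,0.45,0],"rotation":[0,0,1]}]}}

```text
t: 15.35
eef_pos: [0.5315, 0.2338, 0.17]
ee_rot: [-3.141, 0.0, -0.742]
force: [-0.1, -0.2, -3.2]
width: 0.0473
gripper_force: 39.8
```

Request:
{"op": "apply_moves", "data": {"steps": [{"translation":[-0.016,0.045,0],"rotation":[0,0,0.1]},{"translation":[-0.032,0.09,0],"rotation":[0,0,0.2]},{"translation":[-0.048,0.135,0],"rotation":[0,0,0.3]},{"translation":[-0.064,0.18,0],"rotation":[0,0,0.4]},{"translation":[-0.08,0.225,0],"rotation":[0,0,0.5]},{"translation":[-0.096,0.27,0],"rotation":[0,0,0.6]},{"translation":[-0.112,0.315,0],"rotation":[0,0,0.7]},{"translation":[-0.128,0.36,0],"rotation":[0,0,0.8]},{"translation":[-0.144,0.4,0],"rotation":[0,0,0.9]},{"translation":[-0.16,0.44,0],"rotation":[0,0,1]}]}}

```text
t: 16.18
eef_pos: [0.4915, 0.3437, 0.17]
ee_rot: [-3.141, -0.0, -0.218]
force: [-0.7, 0.3, -2.3]
width: 0.0477
gripper_force: 39.8
```

Request:
{"op": "apply_moves", "data": {"steps": [{"translation":[0,0,0],"rotation":[0,0,0.1]},{"translation":[0,0,-0.05],"rotation":[0,0,0.2]},{"translation":[0,0,-0.1],"rotation":[0,0,0.3]},{"translation":[0,0,-0.16],"rotation":[0,0,0.4]},{"translation":[0,0,-0.22],"rotation":[0,0,0.5]},{"translation":[0,0,-0.28],"rotation":[0,0,0.55]},{"translation":[0,0,-0.34],"rotation":[0,0,0.55]},{"translation":[0,0,-0.4],"rotation":[0,0,0.55]},{"translation":[0,0,-0.43],"rotation":[0,0,0.55]},{"translation":[0,0,-0.43],"rotation":[0,0,0.55]}]}}

```text
t: 17.02
eef_pos: [0.4911, 0.3424, 0.0604]
ee_rot: [3.14, 0.002, 0.067]
force: [-0.3, 0.2, -2.8]
width: 0.0477
gripper_force: 39.8
```

```bash
python3 -c "
from h import *
cv2.imwrite('pics/t5.png',grab_frame('top')[120:300,60:300].repeat(3,0).repeat(3,1)[:, :])
s=get_state();print(s['force'],s['moment'],s['gripper_force'],s['width'],s['eef_pos'],s['ee_rot'])"
```

```text
[ 0.5975817  -0.21893524 -1.64617029] [-0.0750407   0.15311777  0.02386661] 39.82874482870102 0.04771740006506263 [0.49161113 0.34292417 0.06150324] [3.14061345e+00 7.60642847e-04 6.74056195e-02]
```

View pics/t5.png

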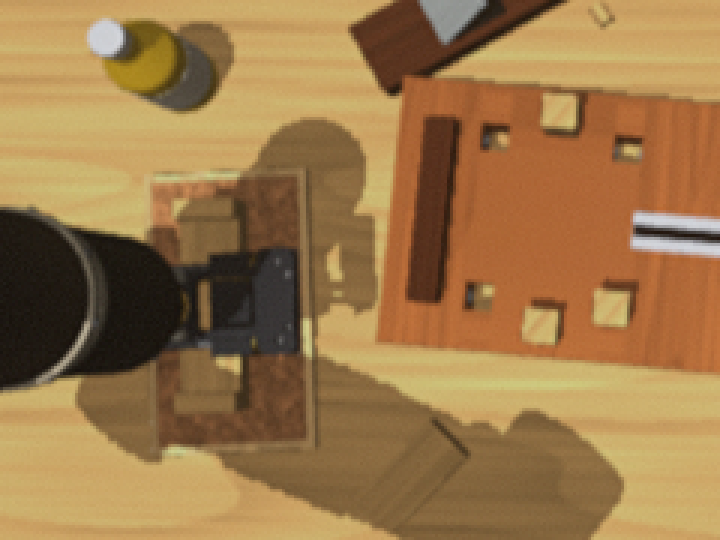

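The timber is over the board and aligned with it. I'll lower and release.

Request:
{"op": "apply_moves", "data": {"steps": [{"translation":[0,0,-0.03],"rotation":[0,0,0]},{"translation":[0,0,-0.06],"rotation":[0,0,0]},{"translation":[0,0,-0.09],"rotation":[0,0,0]},{"translation":[0,0,-0.11],"rotation":[0,0,0]},{"translation":[0,0,-0.13],"rotation":[0,0,0]},{"translation":[0,0,-0.14],"rotation":[0,0,0]},{"translation":[0,0,-0.15],"rotation":[0,0,0]},{"translation":[0,0,-0.16],"rotation":[0,0,0]},{"translation":[0,0,-0.16],"rotation":[0,0,0]},{"translation":[0,0,-0.16],"rotation":[0,0,0]}]}}

```text
t: 17.9
eef_pos: [0.4919, 0.3434, 0.0217]
ee_rot: [-3.141, -0.0, 0.067]
force: [0.6, -0.0, -2.0]
width: 0.0479
gripper_force: 39.8
```

Request:
{"op": "apply_moves", "data": {"steps": [{"translation":[0,0,0],"rotation":[0,0,0]},{"translation":[0,0,0],"rotation":[0,0,0]},{"translation":[0,0,0],"rotation":[0,0,0]},{"translation":[0,0,0],"rotation":[0,0,0]},{"translation":[0,0,0.06],"rotation":[0,0,0]},{"translation":[0,0,0.16],"rotation":[0,0,0]},{"translation":[0,0,0.28],"rotation":[0,0,0]},{"translation":[0,0,0.42],"rotation":[0,0,0]},{"translation":[0,0,0.54],"rotation":[0,0,0]},{"translation":[0,0,0.6],"rotation":[0,0,0]}], "jaw": -0.4}}

```text
t: 18.73
eef_pos: [0.4931, 0.3443, 0.1762]
ee_rot: [-3.138, -0.004, 0.068]
force: [0.6, 0.6, -0.2]
width: 0.0611
gripper_force: 0.0
```

Now the dogs. First to (-85, 50), closing along slab x.

Request:
{"op": "apply_moves", "data": {"steps": [{"translation":[0,-0.04,0],"rotation":[0,0,-0.12]},{"translation":[0,-0.08,0],"rotation":[0,0,-0.24]},{"translation":[0,-0.12,0],"rotation":[0,0,-0.36]},{"translation":[0,-0.16,0],"rotation":[0,0,-0.48]},{"translation":[0,-0.2,0],"rotation":[0,0,-0.6]},{"translation":[0,-0.25,0],"rotation":[0,0,-0.72]},{"translation":[0,-0.3,0],"rotation":[0,0,-0.84]},{"translation":[0,-0.35,0],"rotation":[0,0,-0.96]},{"translation":[0,-0.4,0],"rotation":[0,0,-1]},{"translation":[0,-0.4,0],"rotation":[0,0,-1]}]}}

```text
t: 19.57
eef_pos: [0.4914, 0.2414, 0.1717]
ee_rot: [3.141, 0.0, -0.457]
force: [-0.5, 1.2, 0.0]
width: 0.0615
gripper_force: 0.0
```

Request:
{"op": "apply_moves", "data": {"steps": [{"translation":[0,-0.04,0],"rotation":[0,0,-0.12]},{"translation":[0,-0.08,0],"rotation":[0,0,-0.24]},{"translation":[0,-0.12,0],"rotation":[0,0,-0.36]},{"translation":[0,-0.16,0],"rotation":[0,0,-0.48]},{"translation":[0,-0.2,0],"rotation":[0,0,-0.6]},{"translation":[0,-0.25,0],"rotation":[0,0,-0.72]},{"translation":[0,-0.3,0],"rotation":[0,0,-0.84]},{"translation":[0,-0.35,0],"rotation":[0,0,-0.96]},{"translation":[0,-0.4,0],"rotation":[0,0,-1]},{"translation":[0,-0.4,0],"rotation":[0,0,-1]}]}}

```text
t: 20.4
eef_pos: [0.4915, 0.1417, 0.1716]
ee_rot: [3.141, 0.0, -0.98]
force: [0.3, 0.1, 0.6]
width: 0.0612
gripper_force: 0.0
```

Request:
{"op": "apply_moves", "data": {"steps": [{"translation":[-0.01,-0.04,0],"rotation":[0,0,-0.12]},{"translation":[-0.02,-0.08,0],"rotation":[0,0,-0.24]},{"translation":[-0.03,-0.12,0],"rotation":[0,0,-0.36]},{"translation":[-0.04,-0.16,0],"rotation":[0,0,-0.48]},{"translation":[-0.05,-0.2,0],"rotation":[0,0,-0.6]},{"translation":[-0.05,-0.24,0],"rotation":[0,0,-0.72]},{"translation":[-0.05,-0.28,0],"rotation":[0,0,-0.84]},{"translation":[-0.05,-0.285,0],"rotation":[0,0,-0.96]},{"translation":[-0.05,-0.285,0],"rotation":[0,0,-1.0]},{"translation":[-0.05,-0.285,0],"rotation":[0,0,-1.0]}]}}

```text
t: 21.23
eef_pos: [0.4795, 0.0721, 0.1717]
ee_rot: [-3.141, 0.0, -1.502]
force: [-0.7, 0.3, 1.0]
width: 0.0614
gripper_force: 0.0
```

Request:
{"op": "apply_moves", "data": {"steps": [{"translation":[0,0,0],"rotation":[0,0,-0.12]},{"translation":[0,0,0],"rotation":[0,0,-0.25]},{"translation":[0,0,0],"rotation":[0,0,-0.25]},{"translation":[0,0,0],"rotation":[0,0,-0.25]},{"translation":[0,0,0],"rotation":[0,0,-0.25]},{"translation":[0,0,0],"rotation":[0,0,-0.25]},{"translation":[0,0,0],"rotation":[0,0,-0.25]},{"translation":[0,0,0],"rotation":[0,0,-0.25]},{"translation":[0,0,0],"rotation":[0,0,-0.25]},{"translation":[0,0,0],"rotation":[0,0,-0.25]}]}}

```text
t: 22.07
eef_pos: [0.4793, 0.072, 0.1716]
ee_rot: [3.142, -0.0, -1.634]
force: [-0.1, 0.1, -0.5]
width: 0.0615
gripper_force: 0.0
```

```bash
python3 - <<'E'
from h import *
m=camera_model('wrist'); w=grab_frame('wrist'); s=get_state();print(s['t'],s['eef_pos'],s['ee_rot'],s['width'])
S=np.array([.5616,.0177]);Rz=R.from_euler('z',-.062).as_matrix()[:2,:2]
for (x,y) in [(-.085,.05),(-.066,-.005)]:
  for z in(.087,.102):
    q=np.array([proj('wrist',m,np.r_[S+Rz@[x+a,y+b],z]) for a,b in [(-.014,-.014),(.014,-.014),(.014,.014),(-.014,.014)]])
    cv2.polylines(w,[q.round().astype(int)],True,(255,0,0) if z<.09 else (0,255,0),1)
cv2.imwrite('pics/w6.png',w[100:320,150:450].repeat(2,0).repeat(2,1))
E
```

```text
22.1167 [0.47927719 0.07195774 0.17156922] [-3.14158459e+00  2.17467624e-06 -1.63404830e+00] 0.06122023532993045
```

View pics/w6.png

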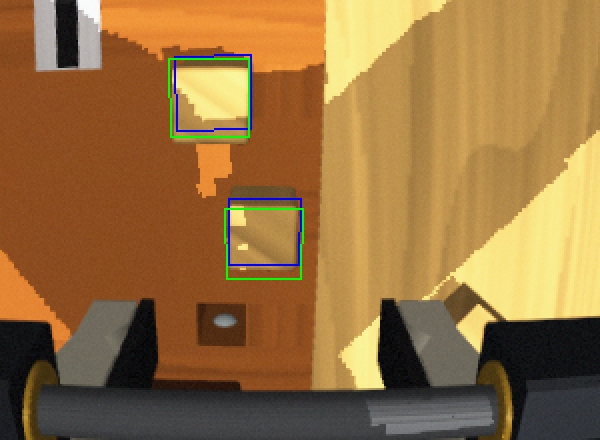

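The first dog's outline matches the short one (blue). I'll descend, grip and lift.

Request:
{"op": "apply_moves", "data": {"steps": [{"translation":[0.002,0.004,-0.08],"rotation":[0,0,0]},{"translation":[0.002,0.004,-0.16],"rotation":[0,0,0]},{"translation":[0.002,0.004,-0.24],"rotation":[0,0,0]},{"translation":[0.002,0.004,-0.32],"rotation":[0,0,0]},{"translation":[0.002,0.004,-0.38],"rotation":[0,0,0]},{"translation":[0.002,0.004,-0.42],"rotation":[0,0,0]},{"translation":[0.002,0.004,-0.44],"rotation":[0,0,0]},{"translation":[0.002,0.004,-0.445],"rotation":[0,0,0]},{"translation":[0.002,0.004,-0.445],"rotation":[0,0,0]},{"translation":[0.002,0.004,-0.445],"rotation":[0,0,0]}]}}

```text
t: 22.95
eef_pos: [0.4803, 0.0732, 0.0609]
ee_rot: [-3.141, 0.0, -1.634]
force: [-0.3, -0.6, 0.3]
width: 0.0613
gripper_force: 0.0
```

Request:
{"op": "apply_moves", "data": {"steps": [{"translation":[0,0,0],"rotation":[0,0,0]},{"translation":[0,0,0],"rotation":[0,0,0]},{"translation":[0,0,0],"rotation":[0,0,0]},{"translation":[0,0,0],"rotation":[0,0,0]},{"translation":[0,0,0],"rotation":[0,0,0]},{"translation":[0,0,0],"rotation":[0,0,0]},{"translation":[0,0,0],"rotation":[0,0,0]},{"translation":[0,0,0],"rotation":[0,0,0]},{"translation":[0,0,0],"rotation":[0,0,0]},{"translation":[0,0,0],"rotation":[0,0,0]}], "jaw": 1, "newtons": 50}}

```text
t: 23.78
eef_pos: [0.4802, 0.0731, 0.0605]
ee_rot: [-3.141, 0.0, -1.634]
force: [1.0, 0.4, 1.8]
width: 0.0275
gripper_force: 50.0
```

Request:
{"op": "apply_moves", "data": {"steps": [{"translation":[0,0,0.03],"rotation":[0,0,0]},{"translation":[0,0,0.06],"rotation":[0,0,0]},{"translation":[0,0,0.1],"rotation":[0,0,0]},{"translation":[0,0,0.15],"rotation":[0,0,0]},{"translation":[0,0,0.2],"rotation":[0,0,0]},{"translation":[0,0,0.27],"rotation":[0,0,0]},{"translation":[0,0,0.36],"rotation":[0,0,0]},{"translation":[0,0,0.46],"rotation":[0,0,0]},{"translation":[0,0,0.56],"rotation":[0,0,0]},{"translation":[0,0,0.6],"rotation":[0,0,0]}]}}

```text
t: 24.62
eef_pos: [0.4805, 0.0732, 0.2134]
ee_rot: [-3.139, 0.001, -1.634]
force: [0.9, 0.7, -0.2]
width: 0.0275
gripper_force: 50.0
```

Request:
{"op": "apply_moves", "data": {"steps": [{"translation":[-0.01,-0.1,0],"rotation":[0,0,0]},{"translation":[-0.02,-0.2,0],"rotation":[0,0,0]},{"translation":[-0.03,-0.3,0],"rotation":[0,0,0]},{"translation":[-0.04,-0.4,0],"rotation":[0,0,0]},{"translation":[-0.05,-0.5,0],"rotation":[0,0,0]},{"translation":[-0.06,-0.6,0],"rotation":[0,0,0]},{"translation":[-0.07,-0.7,0],"rotation":[0,0,0]},{"translation":[-0.08,-0.8,0],"rotation":[0,0,0]},{"translation":[-0.09,-0.9,0],"rotation":[0,0,0]},{"translation":[-0.1,-1,0],"rotation":[0,0,0]}]}}

```text
t: 25.45
eef_pos: [0.4537, -0.178, 0.2096]
ee_rot: [3.14, 0.0, -1.634]
force: [0.6, 0.1, -1.0]
width: 0.028
gripper_force: 50.0
```

Request:
{"op": "apply_moves", "data": {"steps": [{"translation":[-0.01,-0.1,0],"rotation":[0,0,0]},{"translation":[-0.02,-0.2,0],"rotation":[0,0,0]},{"translation":[-0.03,-0.3,0],"rotation":[0,0,0]},{"translation":[-0.04,-0.4,0],"rotation":[0,0,0]},{"translation":[-0.05,-0.5,0],"rotation":[0,0,0]},{"translation":[-0.05,-0.6,0],"rotation":[0,0,0]},{"translation":[-0.05,-0.7,-0.02],"rotation":[0,0,0]},{"translation":[-0.05,-0.72,-0.08],"rotation":[0,0,0]},{"translation":[-0.05,-0.72,-0.14],"rotation":[0,0,0]},{"translation":[-0.05,-0.72,-0.2],"rotation":[0,0,0]}]}}

```text
t: 26.28
eef_pos: [0.4413, -0.3573, 0.1586]
ee_rot: [3.14, 0.001, -1.636]
force: [-0.4, -0.1, -0.9]
width: 0.0276
gripper_force: 50.0
```

Request:
{"op": "apply_moves", "data": {"steps": [{"translation":[0,0,-0.06],"rotation":[0,0,0]},{"translation":[0,0,-0.12],"rotation":[0,0,0]},{"translation":[0,0,-0.18],"rotation":[0,0,0]},{"translation":[0,0,-0.24],"rotation":[0,0,0]},{"translation":[0,0,-0.3],"rotation":[0,0,0]},{"translation":[0,0,-0.34],"rotation":[0,0,0]},{"translation":[0,0,-0.37],"rotation":[0,0,0]},{"translation":[0,0,-0.385],"rotation":[0,0,0]},{"translation":[0,0,-0.385],"rotation":[0,0,0]},{"translation":[0,0,-0.385],"rotation":[0,0,0]}]}}

```text
t: 27.12
eef_pos: [0.4425, -0.3571, 0.0643]
ee_rot: [-3.141, -0.0, -1.634]
force: [0.1, 0.1, -0.9]
width: 0.0276
gripper_force: 50.0
```

```bash
python3 - <<'E'
from h import *
cv2.imwrite('pics/s7.png',cv2.resize(grab_frame('scene')[100:300,100:380],None,fx=2.6,fy=2.6))
s=get_state();print(s['t'],s['eef_pos'],s['force'],s['width'])
E
```

```text
27.1667 [ 0.44275028 -0.35723849  0.06470398] [ 1.66054540e-03 -2.10183331e-01 -1.75882592e+00] 0.02779081554502519
```

View pics/s7.png

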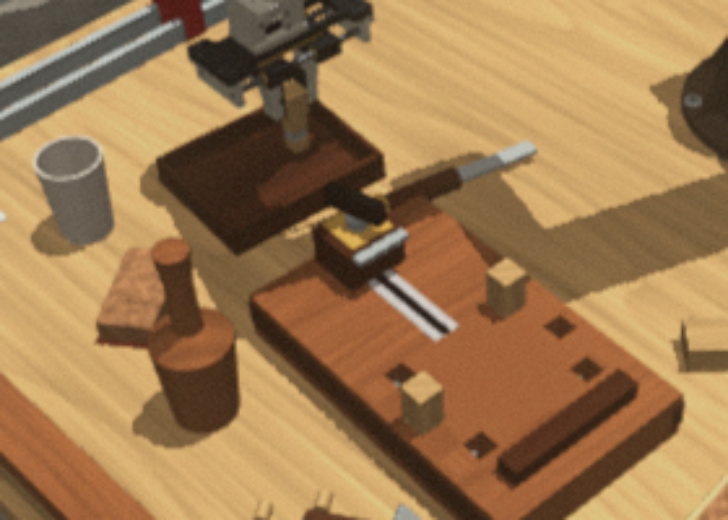

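The dog hangs upright just above the tray floor. I'll lower it a little, release, and go to the second dog.

Request:
{"op": "apply_moves", "data": {"steps": [{"translation":[0,0,-0.005],"rotation":[0,0,0]},{"translation":[0,0,-0.01],"rotation":[0,0,0]},{"translation":[0,0,-0.01],"rotation":[0,0,0]},{"translation":[0,0,-0.01],"rotation":[0,0,0]},{"translation":[0,0,-0.01],"rotation":[0,0,0]},{"translation":[0,0,-0.01],"rotation":[0,0,0]},{"translation":[0,0,-0.01],"rotation":[0,0,0]},{"translation":[0,0,-0.01],"rotation":[0,0,0]},{"translation":[0,0,-0.01],"rotation":[0,0,0]},{"translation":[0,0,-0.01],"rotation":[0,0,0]}]}}

```text
t: 28.0
eef_pos: [0.4423, -0.357, 0.0616]
ee_rot: [3.142, -0.0, -1.634]
force: [0.1, 0.5, -1.9]
width: 0.028
gripper_force: 50.0
```

Request:
{"op": "apply_moves", "data": {"steps": [{"translation":[0,0,0],"rotation":[0,0,0]},{"translation":[0,0,0],"rotation":[0,0,0]},{"translation":[0,0,0],"rotation":[0,0,0]},{"translation":[0,0,0],"rotation":[0,0,0]},{"translation":[0,0,0],"rotation":[0,0,0]},{"translation":[0,0,0.06],"rotation":[0,0,0]},{"translation":[0,0,0.16],"rotation":[0,0,0]},{"translation":[0,0,0.28],"rotation":[0,0,0]},{"translation":[0,0,0.4],"rotation":[0,0,0]},{"translation":[0,0,0.5],"rotation":[0,0,0]}], "jaw": -0.1}}

```text
t: 28.83
eef_pos: [0.4425, -0.3572, 0.1888]
ee_rot: [-3.141, -0.001, -1.634]
force: [1.2, 0.1, -1.0]
width: 0.048
gripper_force: 0.0
```

Request:
{"op": "apply_moves", "data": {"steps": [{"translation":[0.02,0.1,0.05],"rotation":[0,0,0]},{"translation":[0.04,0.2,0.08],"rotation":[0,0,0]},{"translation":[0.06,0.3,0.1],"rotation":[0,0,0]},{"translation":[0.08,0.4,0.1],"rotation":[0,0,0]},{"translation":[0.1,0.5,0.1],"rotation":[0,0,0]},{"translation":[0.12,0.6,0.1],"rotation":[0,0,0]},{"translation":[0.14,0.7,0.1],"rotation":[0,0,0]},{"translation":[0.16,0.8,0.1],"rotation":[0,0,0]},{"translation":[0.18,0.9,0.1],"rotation":[0,0,0]},{"translation":[0.2,1,0.1],"rotation":[0,0,0]}]}}

```text
t: 29.67
eef_pos: [0.4923, -0.1058, 0.2117]
ee_rot: [-3.141, 0.0, -1.634]
force: [0.0, 0.0, 0.1]
width: 0.0485
gripper_force: 0.0
```

Request:
{"op": "apply_moves", "data": {"steps": [{"translation":[0,0.1,0],"rotation":[0,0,0]},{"translation":[0.01,0.2,0],"rotation":[0,0,0]},{"translation":[0.012,0.3,0],"rotation":[0,0,0]},{"translation":[0.012,0.4,0],"rotation":[0,0,0]},{"translation":[0.012,0.47,0],"rotation":[0,0,0]},{"translation":[0.012,0.495,-0.05],"rotation":[0,0,0]},{"translation":[0.012,0.495,-0.1],"rotation":[0,0,0]},{"translation":[0.012,0.495,-0.15],"rotation":[0,0,0]},{"translation":[0.012,0.495,-0.15],"rotation":[0,0,0]},{"translation":[0.012,0.495,-0.15],"rotation":[0,0,0]}]}}

```text
t: 30.5
eef_pos: [0.495, 0.0166, 0.1739]
ee_rot: [3.141, -0.001, -1.634]
force: [0.7, 0.5, 1.1]
width: 0.0481
gripper_force: 0.0
```

```bash
python3 - <<'E'
from h import *
m=camera_model('top'); w=grab_frame('top'); s=get_state();print(s['t'],s['eef_pos'],s['ee_rot'],s['width'])
cv2.imwrite('pics/t8.png',w[150:280,170:460].repeat(2,0).repeat(2,1))
E
```

```text
30.55 [0.4954786  0.01664539 0.17452715] [-3.14142976e+00 -2.61958545e-04 -1.63419313e+00] 0.04828479271416334
```

View pics/t8.png

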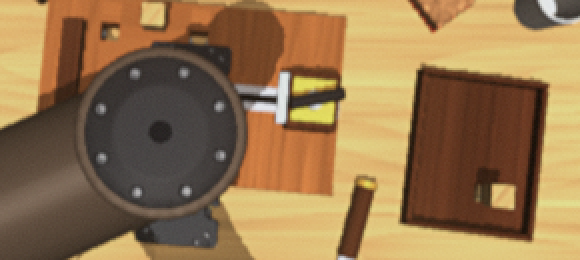

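The first dog stands in the tray, and the stop is at the back with its knob turned. Taking the second dog.

Request:
{"op": "apply_moves", "data": {"steps": [{"translation":[0,0,-0.08],"rotation":[0,0,0]},{"translation":[0,0,-0.16],"rotation":[0,0,0]},{"translation":[0,0,-0.24],"rotation":[0,0,0]},{"translation":[0,0,-0.32],"rotation":[0,0,0]},{"translation":[0,0,-0.38],"rotation":[0,0,0]},{"translation":[0,0,-0.42],"rotation":[0,0,0]},{"translation":[0,0,-0.445],"rotation":[0,0,0]},{"translation":[0,0,-0.45],"rotation":[0,0,0]},{"translation":[0,0,-0.45],"rotation":[0,0,0]},{"translation":[0,0,-0.45],"rotation":[0,0,0]}]}}

```text
t: 31.38
eef_pos: [0.496, 0.0169, 0.0625]
ee_rot: [-3.14, 0.0, -1.634]
force: [-0.8, 0.4, 1.0]
width: 0.0483
gripper_force: 0.0
```

Request:
{"op": "apply_moves", "data": {"steps": [{"translation":[0,0,0],"rotation":[0,0,0]},{"translation":[0,0,0],"rotation":[0,0,0]},{"translation":[0,0,0],"rotation":[0,0,0]},{"translation":[0,0,0],"rotation":[0,0,0]},{"translation":[0,0,0],"rotation":[0,0,0]},{"translation":[0,0,0],"rotation":[0,0,0]},{"translation":[0,0,0],"rotation":[0,0,0]},{"translation":[0,0,0],"rotation":[0,0,0]},{"translation":[0,0,0],"rotation":[0,0,0]},{"translation":[0,0,0],"rotation":[0,0,0]}], "jaw": 1, "newtons": 50}}

```text
t: 32.22
eef_pos: [0.4955, 0.0168, 0.0619]
ee_rot: [-3.141, 0.0, -1.634]
force: [-0.7, -0.2, 5.0]
width: 0.0275
gripper_force: 50.0
```

Request:
{"op": "apply_moves", "data": {"steps": [{"translation":[0,0,0.03],"rotation":[0,0,0]},{"translation":[0,0,0.06],"rotation":[0,0,0]},{"translation":[0,0,0.1],"rotation":[0,0,0]},{"translation":[0,0,0.15],"rotation":[0,0,0]},{"translation":[0,0,0.2],"rotation":[0,0,0]},{"translation":[0,0,0.27],"rotation":[0,0,0]},{"translation":[0,0,0.36],"rotation":[0,0,0]},{"translation":[0,0,0.46],"rotation":[0,0,0]},{"translation":[0,0,0.56],"rotation":[0,0,0]},{"translation":[0,0,0.6],"rotation":[0,0,0]}]}}

```text
t: 33.05
eef_pos: [0.4963, 0.0167, 0.2163]
ee_rot: [-3.137, 0.001, -1.634]
force: [1.2, -0.2, -0.5]
width: 0.0274
gripper_force: 50.0
```

Request:
{"op": "apply_moves", "data": {"steps": [{"translation":[0,-0.1,0],"rotation":[0,0,0]},{"translation":[0,-0.2,0],"rotation":[0,0,0]},{"translation":[0,-0.3,0],"rotation":[0,0,0]},{"translation":[0,-0.4,0],"rotation":[0,0,0]},{"translation":[0,-0.5,0],"rotation":[0,0,0]},{"translation":[0,-0.6,0],"rotation":[0,0,0]},{"translation":[0,-0.7,0],"rotation":[0,0,0]},{"translation":[0,-0.8,0],"rotation":[0,0,0]},{"translation":[0.02,-0.9,0],"rotation":[0,0,0]},{"translation":[0.06,-1,0],"rotation":[0,0,0]}]}}

```text
t: 33.88
eef_pos: [0.509, -0.2345, 0.2123]
ee_rot: [3.141, 0.0, -1.634]
force: [1.2, 0.6, -0.7]
width: 0.0281
gripper_force: 50.0
```

Request:
{"op": "apply_moves", "data": {"steps": [{"translation":[0.04,-0.1,0],"rotation":[0,0,0]},{"translation":[0.08,-0.2,0],"rotation":[0,0,0]},{"translation":[0.12,-0.3,0],"rotation":[0,0,0]},{"translation":[0.12,-0.4,0],"rotation":[0,0,0]},{"translation":[0.12,-0.5,0],"rotation":[0,0,0]},{"translation":[0.12,-0.53,0],"rotation":[0,0,0]},{"translation":[0.12,-0.535,-0.04],"rotation":[0,0,0]},{"translation":[0.12,-0.535,-0.1],"rotation":[0,0,0]},{"translation":[0.12,-0.535,-0.16],"rotation":[0,0,0]},{"translation":[0.12,-0.535,-0.2],"rotation":[0,0,0]}]}}

```text
t: 34.72
eef_pos: [0.5392, -0.3656, 0.1597]
ee_rot: [3.14, 0.001, -1.634]
force: [0.1, 0.5, -1.5]
width: 0.0277
gripper_force: 50.0
```

Request:
{"op": "apply_moves", "data": {"steps": [{"translation":[0,0,-0.06],"rotation":[0,0,0]},{"translation":[0,0,-0.12],"rotation":[0,0,0]},{"translation":[0,0,-0.18],"rotation":[0,0,0]},{"translation":[0,0,-0.24],"rotation":[0,0,0]},{"translation":[0,0,-0.3],"rotation":[0,0,0]},{"translation":[0,0,-0.34],"rotation":[0,0,0]},{"translation":[0,0,-0.37],"rotation":[0,0,0]},{"translation":[0,0,-0.385],"rotation":[0,0,0]},{"translation":[0,0,-0.392],"rotation":[0,0,0]},{"translation":[0,0,-0.395],"rotation":[0,0,0]}]}}

```text
t: 35.55
eef_pos: [0.5406, -0.367, 0.0631]
ee_rot: [-3.141, -0.0, -1.634]
force: [-0.3, 0.3, -0.3]
width: 0.0276
gripper_force: 50.0
```

Request:
{"op": "apply_moves", "data": {"steps": [{"translation":[0,0,0],"rotation":[0,0,0]},{"translation":[0,0,0],"rotation":[0,0,0]},{"translation":[0,0,0],"rotation":[0,0,0]},{"translation":[0,0,0],"rotation":[0,0,0]},{"translation":[0,0,0],"rotation":[0,0,0]},{"translation":[0,0,0.06],"rotation":[0,0,0]},{"translation":[0,0,0.16],"rotation":[0,0,0]},{"translation":[0,0,0.28],"rotation":[0,0,0]},{"translation":[0,0,0.4],"rotation":[0,0,0]},{"translation":[0,0,0.5],"rotation":[0,0,0]}], "jaw": -0.1}}

```text
t: 36.38
eef_pos: [0.5405, -0.3673, 0.1903]
ee_rot: [-3.14, -0.001, -1.634]
force: [-0.5, -0.8, 0.2]
width: 0.0481
gripper_force: 0.0
```

Request:
{"op": "apply_moves", "data": {"steps": [{"translation":[0,0.1,0.04],"rotation":[0,0,0]},{"translation":[0,0.2,0.08],"rotation":[0,0,0]},{"translation":[0,0.3,0.1],"rotation":[0,0,0]},{"translation":[0,0.4,0.1],"rotation":[0,0,0]},{"translation":[0,0.5,0.1],"rotation":[0,0,0]},{"translation":[0,0.6,0.1],"rotation":[0,0,0]},{"translation":[0,0.7,0.1],"rotation":[0,0,0]},{"translation":[0,0.8,0.1],"rotation":[0,0,0]},{"translation":[0,0.9,0.1],"rotation":[0,0,0]},{"translation":[0,1,0.1],"rotation":[0,0,0]}]}}

```text
t: 37.22
eef_pos: [0.5401, -0.1158, 0.2131]
ee_rot: [-3.141, 0.0, -1.634]
force: [0.3, 0.2, -0.2]
width: 0.0484
gripper_force: 0.0
```

Request:
{"op": "apply_moves", "data": {"steps": [{"translation":[0,0.1,0],"rotation":[0,0,0]},{"translation":[0,0.2,0],"rotation":[0,0,0]},{"translation":[0,0.3,0],"rotation":[0,0,0]},{"translation":[0,0.4,0],"rotation":[0,0,0]},{"translation":[0.05,0.5,0],"rotation":[0,0,0]},{"translation":[0.13,0.6,0],"rotation":[0,0,0]},{"translation":[0.23,0.7,0],"rotation":[0,0,0]},{"translation":[0.33,0.72,0],"rotation":[0,0,0]},{"translation":[0.42,0.72,-0.05],"rotation":[0,0,0]},{"translation":[0.435,0.72,-0.1],"rotation":[0,0,0]}]}}

```text
t: 38.05
eef_pos: [0.6522, 0.064, 0.1874]
ee_rot: [-3.14, 0.0, -1.633]
force: [-0.0, -0.0, -1.2]
width: 0.0479
gripper_force: 0.0
```

```bash
python3 - <<'E'
from h import *
m=camera_model('wrist'); w=grab_frame('wrist'); s=get_state();print(s['t'],s['eef_pos'],s['ee_rot'],s['width'])
S=np.array([.5616,.0177]);Rz=R.from_euler('z',-.062).as_matrix()[:2,:2]
for z in(.087,.102):
    q=np.array([proj('wrist',m,np.r_[S+Rz@[.085+a,.05+b],z]) for a,b in [(-.014,-.014),(.014,-.014),(.014,.014),(-.014,.014)]])
    cv2.polylines(w,[q.round().astype(int)],True,(255,0,0) if z<.09 else (0,255,0),1)
t=grab_frame('top')[160:280,320:460]
o=np.vstack([np.hstack([w[100:320,150:450],cv2.resize(t,(257,220))])])
cv2.imwrite('pics/w9.png',cv2.resize(o,None,fx=1.4,fy=1.4))
E
```

```text
38.1 [0.64946212 0.0632363  0.18362229] [ 3.13789193e+00 -9.31219347e-04 -1.63465292e+00] 0.04803824005937249
```

View pics/w9.png

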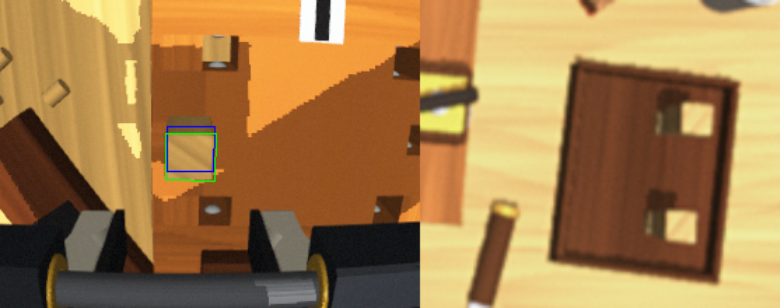

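Two dogs stand in the tray and the third lines up. Descending.

Request:
{"op": "apply_moves", "data": {"steps": [{"translation":[0,0,-0.08],"rotation":[0,0,0]},{"translation":[0,0,-0.16],"rotation":[0,0,0]},{"translation":[0,0,-0.24],"rotation":[0,0,0]},{"translation":[0,0,-0.32],"rotation":[0,0,0]},{"translation":[0,0,-0.4],"rotation":[0,0,0]},{"translation":[0,0,-0.44],"rotation":[0,0,0]},{"translation":[0,0,-0.47],"rotation":[0,0,0]},{"translation":[0,0,-0.48],"rotation":[0,0,0]},{"translation":[0,0,-0.48],"rotation":[0,0,0]},{"translation":[0,0,-0.48],"rotation":[0,0,0]}]}}

```text
t: 38.98
eef_pos: [0.6496, 0.0631, 0.069]
ee_rot: [-3.14, 0.0, -1.634]
force: [0.2, -0.6, 0.5]
width: 0.0482
gripper_force: 0.0
```

Request:
{"op": "apply_moves", "data": {"steps": [{"translation":[0,0,0],"rotation":[0,0,0]},{"translation":[0,0,0],"rotation":[0,0,0]},{"translation":[0,0,0],"rotation":[0,0,0]},{"translation":[0,0,0],"rotation":[0,0,0]},{"translation":[0,0,0],"rotation":[0,0,0]},{"translation":[0,0,0],"rotation":[0,0,0]},{"translation":[0,0,0],"rotation":[0,0,0]},{"translation":[0,0,0],"rotation":[0,0,0]},{"translation":[0,0,0],"rotation":[0,0,0]},{"translation":[0,0,0],"rotation":[0,0,0]}], "jaw": 1, "newtons": 50}}

```text
t: 39.82
eef_pos: [0.6498, 0.0631, 0.0684]
ee_rot: [-3.14, 0.0, -1.634]
force: [2.2, -0.2, 4.9]
width: 0.0279
gripper_force: 50.0
```

Request:
{"op": "apply_moves", "data": {"steps": [{"translation":[0,0,0.03],"rotation":[0,0,0]},{"translation":[0,0,0.06],"rotation":[0,0,0]},{"translation":[0,0,0.1],"rotation":[0,0,0]},{"translation":[0,0,0.15],"rotation":[0,0,0]},{"translation":[0,0,0.2],"rotation":[0,0,0]},{"translation":[0,0,0.27],"rotation":[0,0,0]},{"translation":[0,0,0.36],"rotation":[0,0,0]},{"translation":[0,0,0.46],"rotation":[0,0,0]},{"translation":[0,0,0.56],"rotation":[0,0,0]},{"translation":[0,0,0.62],"rotation":[0,0,0]}]}}

```text
t: 40.65
eef_pos: [0.6485, 0.0629, 0.2245]
ee_rot: [3.141, 0.0, -1.634]
force: [1.6, 0.4, -0.8]
width: 0.0277
gripper_force: 50.0
```

Request:
{"op": "apply_moves", "data": {"steps": [{"translation":[-0.08,0,0],"rotation":[0,0,0]},{"translation":[-0.18,0,0],"rotation":[0,0,0]},{"translation":[-0.28,-0.02,0],"rotation":[0,0,0]},{"translation":[-0.38,-0.08,0],"rotation":[0,0,0]},{"translation":[-0.48,-0.16,0],"rotation":[0,0,0]},{"translation":[-0.56,-0.25,0],"rotation":[0,0,0]},{"translation":[-0.6,-0.35,0],"rotation":[0,0,0]},{"translation":[-0.61,-0.45,0],"rotation":[0,0,0]},{"translation":[-0.61,-0.55,0],"rotation":[0,0,0]},{"translation":[-0.61,-0.65,0],"rotation":[0,0,0]}]}}

```text
t: 41.48
eef_pos: [0.4946, -0.1004, 0.2221]
ee_rot: [3.139, 0.0, -1.634]
force: [0.8, -0.6, -1.8]
width: 0.0274
gripper_force: 50.0
```

Request:
{"op": "apply_moves", "data": {"steps": [{"translation":[0,-0.1,0],"rotation":[0,0,0]},{"translation":[0,-0.2,0],"rotation":[0,0,0]},{"translation":[0,-0.3,0],"rotation":[0,0,0]},{"translation":[0,-0.4,0],"rotation":[0,0,0]},{"translation":[0,-0.5,0],"rotation":[0,0,0]},{"translation":[0,-0.6,0],"rotation":[0,0,0]},{"translation":[0,-0.7,0],"rotation":[0,0,0]},{"translation":[0,-0.8,0],"rotation":[0,0,0]},{"translation":[0,-0.83,-0.04],"rotation":[0,0,0]},{"translation":[0,-0.835,-0.1],"rotation":[0,0,0]}]}}

```text
t: 42.32
eef_pos: [0.4959, -0.3097, 0.1972]
ee_rot: [3.141, 0.0, -1.637]
force: [0.6, 0.5, -2.0]
width: 0.028
gripper_force: 50.0
```

Request:
{"op": "apply_moves", "data": {"steps": [{"translation":[0,0,-0.06],"rotation":[0,0,0]},{"translation":[0,0,-0.12],"rotation":[0,0,0]},{"translation":[0,0,-0.2],"rotation":[0,0,0]},{"translation":[0,0,-0.28],"rotation":[0,0,0]},{"translation":[0,0,-0.36],"rotation":[0,0,0]},{"translation":[0,0,-0.43],"rotation":[0,0,0]},{"translation":[0,0,-0.47],"rotation":[0,0,0]},{"translation":[0,0,-0.49],"rotation":[0,0,0]},{"translation":[0,0,-0.505],"rotation":[0,0,0]},{"translation":[0,0,-0.505],"rotation":[0,0,0]}]}}

```text
t: 43.15
eef_pos: [0.4963, -0.3081, 0.0712]
ee_rot: [3.141, 0.0, -1.634]
force: [-0.3, -0.7, -0.8]
width: 0.0278
gripper_force: 50.0
```

Request:
{"op": "apply_moves", "data": {"steps": [{"translation":[0,0,-0.006],"rotation":[0,0,0]},{"translation":[0,0,-0.01],"rotation":[0,0,0]},{"translation":[0,0,-0.01],"rotation":[0,0,0]},{"translation":[0,0,-0.01],"rotation":[0,0,0]},{"translation":[0,0,-0.01],"rotation":[0,0,0]},{"translation":[0,0,-0.01],"rotation":[0,0,0]},{"translation":[0,0,-0.01],"rotation":[0,0,0]},{"translation":[0,0,-0.01],"rotation":[0,0,0]},{"translation":[0,0,-0.01],"rotation":[0,0,0]},{"translation":[0,0,-0.01],"rotation":[0,0,0]}]}}

```text
t: 43.98
eef_pos: [0.4967, -0.3084, 0.0694]
ee_rot: [-3.141, -0.0, -1.634]
force: [-0.3, -0.0, 3.4]
width: 0.0277
gripper_force: 50.0
```

Light contact with the floor, so I'll release, rise, and back off towards -y to clear the camera view.

Request:
{"op": "apply_moves", "data": {"steps": [{"translation":[0,0,0],"rotation":[0,0,0]},{"translation":[0,0,0],"rotation":[0,0,0]},{"translation":[0,0,0],"rotation":[0,0,0]},{"translation":[0,0,0],"rotation":[0,0,0]},{"translation":[0,0,0],"rotation":[0,0,0]},{"translation":[0,0,0.06],"rotation":[0,0,0]},{"translation":[0,0,0.16],"rotation":[0,0,0]},{"translation":[0,0,0.28],"rotation":[0,0,0]},{"translation":[0,0,0.42],"rotation":[0,0,0]},{"translation":[0,0,0.58],"rotation":[0,0,0]}], "jaw": -0.1}}

```text
t: 44.82
eef_pos: [0.4955, -0.3079, 0.2143]
ee_rot: [3.139, 0.001, -1.634]
force: [0.9, 0.1, -0.3]
width: 0.0481
gripper_force: 0.0
```

Request:
{"op": "apply_moves", "data": {"steps": [{"translation":[-0.08,-0.1,0.1],"rotation":[0,0,0]},{"translation":[-0.16,-0.2,0.2],"rotation":[0,0,0]},{"translation":[-0.24,-0.3,0.2],"rotation":[0,0,0]},{"translation":[-0.32,-0.4,0.2],"rotation":[0,0,0]},{"translation":[-0.4,-0.5,0.2],"rotation":[0,0,0]},{"translation":[-0.48,-0.6,0.2],"rotation":[0,0,0]},{"translation":[-0.56,-0.7,0.2],"rotation":[0,0,0]},{"translation":[-0.64,-0.8,0.2],"rotation":[0,0,0]},{"translation":[-0.72,-0.9,0.2],"rotation":[0,0,0]},{"translation":[-0.8,-1,0.2],"rotation":[0,0,0]}]}}

```text
t: 45.65
eef_pos: [0.2953, -0.5593, 0.2641]
ee_rot: [-3.141, 0.0, -1.634]
force: [0.7, -0.9, 0.1]
width: 0.0482
gripper_force: 0.0
```

```bash
python3 - <<'E'
from h import *
m=camera_model('top'); w=grab_frame('top'); s=get_state();print(s['t'],s['eef_pos'],s['ee_rot'],s['width'])
cv2.imwrite('pics/t10.png',cv2.resize(w[90:310,90:470],None,fx=2.1,fy=2.1))
E
```

```text
45.7 [ 0.2922368  -0.56253967  0.26357028] [ 3.13981846e+00 -4.37824001e-04 -1.63632631e+00] 0.04815391869659238
```

View pics/t10.png

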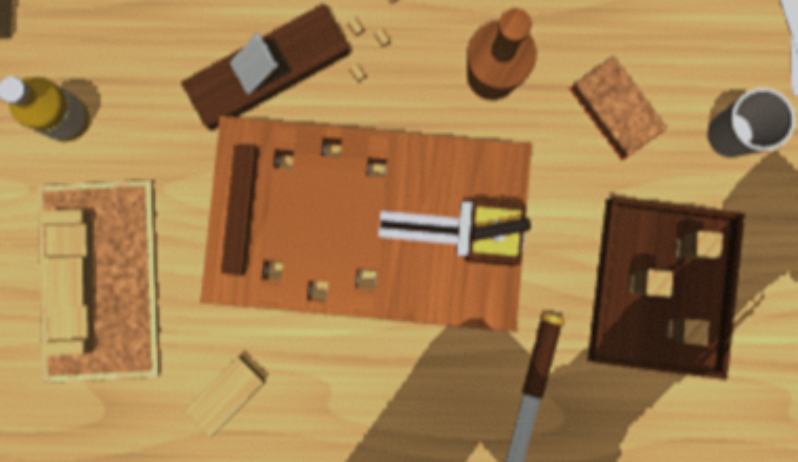

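All dogs stand in the tray. The timber has been knocked about 40 mm to +y: its centre is near crop (66,275) against the board's (99,279). I'll measure it and put it back.

```bash
python3 - <<'E'
from h import *
m=camera_model('top'); w=grab_frame('top'); s=get_state();print(s['eef_pos'])
for c in [(66,210),(66,275),(66,345),(44,255),(87,253),(48,340),(90,338)]:
    print(c,onz('top',m,(90+c[0]/2.1,90+c[1]/2.1),.048).round(4))
cv2.imwrite('pics/t11.png',cv2.resize(w[160:290,90:190],None,fx=4.5,fy=4.5,interpolation=cv2.INTER_CUBIC))
E
```

```text
[ 0.29365116 -0.56083703  0.26331413]
(66, 210) [0.5714 0.3745 0.048 ]
(66, 275) [0.4946 0.3714 0.048 ]
(66, 345) [0.4128 0.3682 0.048 ]
(44, 255) [0.5177 0.3983 0.048 ]
(87, 253) [0.5209 0.3477 0.048 ]
(48, 340) [0.4182 0.3895 0.048 ]
(90, 338) [0.4214 0.3404 0.048 ]
```

View pics/t11.png

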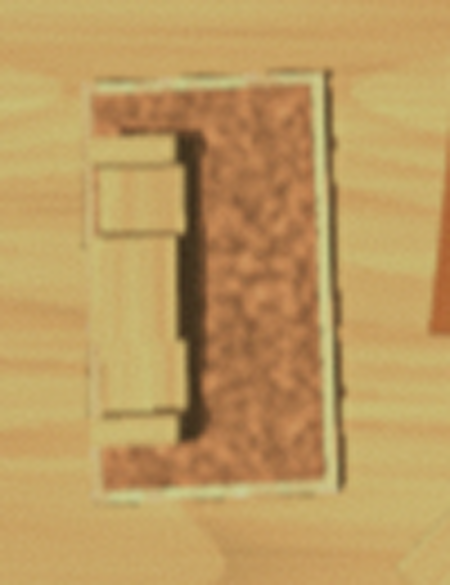

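The timber is flat and right way up, with its middle block at y ≈ 0.374 and x ≈ 0.487. That's about 31 mm off centre, so I'll go and re-centre it.

Request:
{"op": "apply_moves", "data": {"steps": [{"translation":[0.08,0.1,0],"rotation":[0,0,0]},{"translation":[0.16,0.2,0],"rotation":[0,0,0]},{"translation":[0.24,0.3,0],"rotation":[0,0,0]},{"translation":[0.32,0.4,0],"rotation":[0,0,0]},{"translation":[0.4,0.5,0],"rotation":[0,0,0.05]},{"translation":[0.48,0.6,0],"rotation":[0,0,0.1]},{"translation":[0.56,0.7,0],"rotation":[0,0,0.15]},{"translation":[0.64,0.8,0],"rotation":[0,0,0.2]},{"translation":[0.72,0.9,0],"rotation":[0,0,0.25]},{"translation":[0.77,0.94,0],"rotation":[0,0,0.25]}], "jaw": -0.45}}

```text
t: 46.58
eef_pos: [0.4907, -0.3203, 0.2643]
ee_rot: [-3.141, 0.0, -1.5]
force: [-0.4, -0.7, -0.1]
width: 0.0635
gripper_force: 0.0
```

Request:
{"op": "apply_moves", "data": {"steps": [{"translation":[0,0.1,0],"rotation":[0,0,0.1]},{"translation":[0,0.2,0],"rotation":[0,0,0.2]},{"translation":[0,0.3,0],"rotation":[0,0,0.3]},{"translation":[0,0.4,0],"rotation":[0,0,0.4]},{"translation":[0,0.5,0],"rotation":[0,0,0.5]},{"translation":[0,0.6,0],"rotation":[0,0,0.6]},{"translation":[0,0.7,0],"rotation":[0,0,0.7]},{"translation":[0,0.8,0],"rotation":[0,0,0.8]},{"translation":[0,0.9,0],"rotation":[0,0,0.9]},{"translation":[0,1,0],"rotation":[0,0,1]}]}}

```text
t: 47.42
eef_pos: [0.4888, -0.072, 0.2642]
ee_rot: [-3.141, -0.0, -0.978]
force: [0.3, 0.1, -0.1]
width: 0.0636
gripper_force: 0.0
```

Request:
{"op": "apply_moves", "data": {"steps": [{"translation":[0,0.1,0],"rotation":[0,0,0.1]},{"translation":[0,0.2,0],"rotation":[0,0,0.2]},{"translation":[0,0.3,0],"rotation":[0,0,0.3]},{"translation":[0,0.4,0],"rotation":[0,0,0.4]},{"translation":[0,0.5,0],"rotation":[0,0,0.5]},{"translation":[0,0.6,0],"rotation":[0,0,0.6]},{"translation":[0,0.7,0],"rotation":[0,0,0.7]},{"translation":[0,0.8,0],"rotation":[0,0,0.8]},{"translation":[0,0.9,0],"rotation":[0,0,0.9]},{"translation":[0,1,0],"rotation":[0,0,1]}]}}

```text
t: 48.25
eef_pos: [0.4888, 0.178, 0.2642]
ee_rot: [-3.141, -0.0, -0.454]
force: [0.7, 0.3, 0.7]
width: 0.0635
gripper_force: 0.0
```

Request:
{"op": "apply_moves", "data": {"steps": [{"translation":[0,0.1,-0.03],"rotation":[0,0,0.1]},{"translation":[0,0.2,-0.06],"rotation":[0,0,0.2]},{"translation":[0,0.3,-0.09],"rotation":[0,0,0.3]},{"translation":[0,0.4,-0.12],"rotation":[0,0,0.4]},{"translation":[0,0.5,-0.15],"rotation":[0,0,0.5]},{"translation":[0,0.6,-0.18],"rotation":[0,0,0.6]},{"translation":[0,0.7,-0.22],"rotation":[0,0,0.7]},{"translation":[0,0.8,-0.26],"rotation":[0,0,0.8]},{"translation":[0,0.8,-0.3],"rotation":[0,0,0.9]},{"translation":[0,0.8,-0.3],"rotation":[0,0,1]}]}}

```text
t: 49.08
eef_pos: [0.4878, 0.3774, 0.186]
ee_rot: [3.139, 0.003, 0.071]
force: [-0.2, -0.6, 0.4]
width: 0.0633
gripper_force: 0.0
```

```bash
python3 - <<'E'
from h import *
m=camera_model('wrist'); w=grab_frame('wrist'); s=get_state();print(s['t'],s['eef_pos'],s['ee_rot'],s['width'])
r=R.from_euler('z',.066).as_matrix()[:2,:2]
q=np.array([proj('wrist',m,np.r_[np.array([.487,.374])+r@[a,b],.048]) for a,b in [(-.029,-.024),(.029,-.024),(.029,.024),(-.029,.024)]])
cv2.polylines(w,[q.round().astype(int)],True,(255,0,0),1);print(q.round(1))
cv2.imwrite('pics/w12.png',w)
E
```

```text
49.1333 [0.48820874 0.37697311 0.18713926] [3.13931181e+00 2.25843886e-03 7.42052999e-02] 0.06340186987148234
[[311.1 225. ]
 [313.  166.4]
 [261.1 166.1]
 [261.9 224.8]]
```

View pics/w12.png

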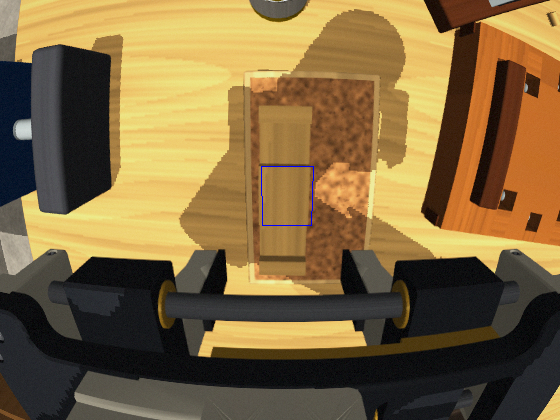

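The timber matches the prediction to about 2 px. I'll grip it, lift it a few mm and shift it back.

Request:
{"op": "apply_moves", "data": {"steps": [{"translation":[0,0,-0.1],"rotation":[0,0,0]},{"translation":[0,0,-0.2],"rotation":[0,0,0]},{"translation":[0,0,-0.3],"rotation":[0,0,0]},{"translation":[0,0,-0.4],"rotation":[0,0,0]},{"translation":[0,0,-0.5],"rotation":[0,0,0]},{"translation":[0,0,-0.58],"rotation":[0,0,0]},{"translation":[0,0,-0.62],"rotation":[0,0,0]},{"translation":[0,0,-0.645],"rotation":[0,0,0]},{"translation":[0,0,-0.65],"rotation":[0,0,0]},{"translation":[0,0,-0.65],"rotation":[0,0,0]}]}}

```text
t: 49.97
eef_pos: [0.4895, 0.3771, 0.0272]
ee_rot: [-3.141, -0.001, 0.067]
force: [0.9, -0.6, 0.1]
width: 0.064
gripper_force: 0.0
```

Request:
{"op": "apply_moves", "data": {"steps": [{"translation":[0,0,0],"rotation":[0,0,0]},{"translation":[0,0,0],"rotation":[0,0,0]},{"translation":[0,0,0],"rotation":[0,0,0]},{"translation":[0,0,0],"rotation":[0,0,0]},{"translation":[0,0,0],"rotation":[0,0,0]},{"translation":[0,0,0],"rotation":[0,0,0]},{"translation":[0,0,0],"rotation":[0,0,0]},{"translation":[0,0,0],"rotation":[0,0,0]},{"translation":[0,0,0.01],"rotation":[0,0,0]},{"translation":[0,0,0.02],"rotation":[0,0,0]}], "jaw": 1, "newtons": 40}}

```text
t: 50.8
eef_pos: [0.4887, 0.3764, 0.0314]
ee_rot: [3.141, 0.001, 0.067]
force: [0.3, 0.5, -1.8]
width: 0.0476
gripper_force: 39.9
```

Request:
{"op": "apply_moves", "data": {"steps": [{"translation":[0,-0.02,0],"rotation":[0,0,0]},{"translation":[0.005,-0.04,0],"rotation":[0,0,0]},{"translation":[0.01,-0.06,0],"rotation":[0,0,0]},{"translation":[0.015,-0.08,0],"rotation":[0,0,0]},{"translation":[0.015,-0.1,0],"rotation":[0,0,0]},{"translation":[0.015,-0.12,0],"rotation":[0,0,0]},{"translation":[0.015,-0.13,0],"rotation":[0,0,0]},{"translation":[0.015,-0.13,-0.01],"rotation":[0,0,0]},{"translation":[0.015,-0.13,-0.018],"rotation":[0,0,0]},{"translation":[0.015,-0.13,-0.018],"rotation":[0,0,0]}]}}

```text
t: 51.63
eef_pos: [0.4929, 0.3441, 0.0276]
ee_rot: [3.141, -0.0, 0.068]
force: [-1.2, -2.6, 5.5]
width: 0.048
gripper_force: 39.9
```

Release, rise, back away.

Request:
{"op": "apply_moves", "data": {"steps": [{"translation":[0,0,0],"rotation":[0,0,0]},{"translation":[0,0,0],"rotation":[0,0,0]},{"translation":[0,0,0],"rotation":[0,0,0]},{"translation":[0,0,0],"rotation":[0,0,0]},{"translation":[0,0,0.06],"rotation":[0,0,0]},{"translation":[0,0,0.16],"rotation":[0,0,0]},{"translation":[0,0,0.3],"rotation":[0,0,0]},{"translation":[0,0,0.45],"rotation":[0,0,0]},{"translation":[0,0,0.6],"rotation":[0,0,0]},{"translation":[0,0,0.75],"rotation":[0,0,0]}], "jaw": -0.4}}

```text
t: 52.47
eef_pos: [0.4926, 0.344, 0.2164]
ee_rot: [3.142, -0.0, 0.068]
force: [0.7, 1.2, -0.9]
width: 0.0613
gripper_force: 0.0
```

Request:
{"op": "apply_moves", "data": {"steps": [{"translation":[0,-0.1,0.1],"rotation":[0,0,0]},{"translation":[0,-0.2,0.2],"rotation":[0,0,0]},{"translation":[-0.03,-0.3,0.25],"rotation":[0,0,0]},{"translation":[-0.06,-0.4,0.25],"rotation":[0,0,0]},{"translation":[-0.09,-0.5,0.25],"rotation":[0,0,0]},{"translation":[-0.12,-0.6,0.25],"rotation":[0,0,0]},{"translation":[-0.15,-0.7,0.25],"rotation":[0,0,0]},{"translation":[-0.18,-0.8,0.25],"rotation":[0,0,0]},{"translation":[-0.2,-0.9,0.25],"rotation":[0,0,0]},{"translation":[-0.2,-1,0.25],"rotation":[0,0,0]}]}}

```text
t: 53.3
eef_pos: [0.4418, 0.0931, 0.2774]
ee_rot: [-3.141, -0.001, 0.068]
force: [0.8, -1.2, 0.1]
width: 0.0614
gripper_force: 0.0
```

```bash
python3 - <<'E'
from h import *
w=grab_frame('top'); s=get_state();print(s['t'],s['eef_pos'],s['force'])
cv2.imwrite('pics/t13.png',cv2.resize(w[130:310,90:470],None,fx=2.1,fy=2.1))
E
```

```text
53.35 [0.44152911 0.09037079 0.27745275] [-1.50382632 -3.31171096 -0.39728396]
```

View pics/t13.png

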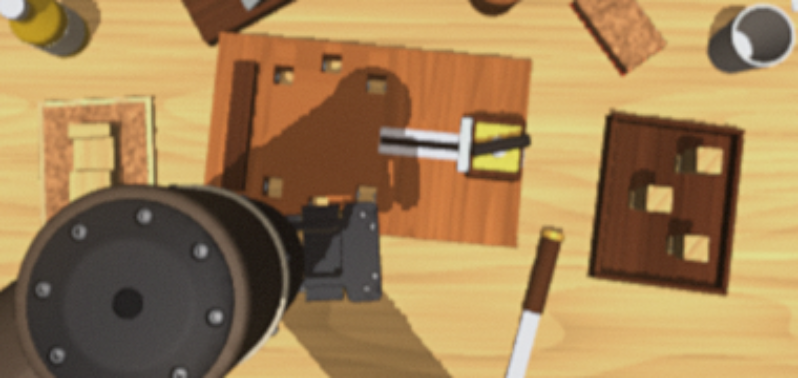

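The timber is centred on the board at about crop x 95, all three dogs are in the tray, and the stop is back with its knob tight.

```bash
python3 -c "
from station import *
print(job_done())"
```

```text
the job is handed in; nothing more can be done
None
```

I've handed the job in; no verdict came back. The last picture shows the stop at the back with its knob turned to about 1.3 rad, the timber flat and centred on the cork board, and all three dogs in the tray; I re-centred the timber once after it was knocked aside.

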